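# Fit a drag washer in a spool and screw the cap down snug

## Task

Drop the cream drag washer that fits over the spool's threaded sleeve flat into the well in the spool's face, then put the grey cap on the sleeve and screw it down clockwise until it is snug: the washer firmly clamped, but never squeezed hard enough to crush the nylon. Let go, and leave everything else on the counter where it is.

Things in the scene. Friction and masses are not known exactly. Their poses are not given: they have to be found in the camera images.
- spool: Orange spool standing face up, fixed in a round black holder (116 mm across, 18 mm high) on the counter. Origin under the holder's centre, z up along the spool's axis; the x axis points to one of two dark ticks on opposite sides of the spool's lip.
- spool_face (a point): Centre of the spool's flat face, 74 mm above the counter; lip 80 mm across. In the face, around the sleeve, is a round well 51 mm wide with a flat steel floor 4 mm below the face. Axes as the spool's.
- sleeve_top (a point): Nominal top of the fixed steel sleeve in the well, 17.5 mm above the face; shims put the real one up to 1 mm higher or lower. Core 22 mm with tapered tip, thread crests 28 mm; right-hand (clockwise from above drives down), two starts, lead 12 mm. Their upper ends lie within 15 degrees of the spool's +x and -x, under flank 13, upper flank 15.4 mm above the face (nominal), and run 260 degrees.
- washer: The smaller cream nylon drag washer, the one that fits: a flat ring 48 mm outside, hole 31 mm, 6 mm thick, about 20 g, lying on the counter. Origin at the centre of its underside, z its axis. Seated in the well it stands 2 mm proud of the spool's face.
- cap: Grey rubber spool cap that holds the washer down, standing on the counter, opening down, 50 to 100 g. Ribbed round grip 52 mm across, 20 to 34 mm above its underside, on a steel skirt 50 mm across; on top a low rib 42 x 8 x 4 mm along the cap's x axis. Blind bore below, 30 mm wide, 20 mm deep. Origin at the centre of its underside, z up.
- cap_lugs (a point): On the cap's axis 6.9 mm above its underside, level with two thread lugs in the bore at the cap's +x and -x, under the rib's ends: 6 mm wide, 2.2 mm high, tips 23.6 mm apart. With the rib 30 to 60 degrees anticlockwise of the spool's x axis (or half a turn more) they drop past the thread's upper ends, underside then 3 to 7 mm above the face; clockwise draws the cap down.
- cap_grip (a point): On the cap's axis, mid height of the grip, 27 mm above the underside. The underside is a plate on a stiff spring (8 N to start, 80 N/mm). From the drop the cap turns easily for 75 to 195 degrees until the plate bears, then clamps 2.7 N more per degree and holds. Snug is 15 to 30 N: the hand at rest feels 0.1 N m more than in free turning. Under 10 N is loose, over 40 N crushes, also by pressing.
- large_washer: A larger cream nylon washer, 64 mm outside, hole 18 mm, 6 mm thick: too big for this spool. Leave alone. Origin at the centre of its underside. The two washers may lie in either of two places.
- roller_housing: Stainless bail roller housing, 26 mm across, 21 mm high with a small ear, about 45 mm long. Leave alone. Origin at the centre of its underside.
- nut_wrench: Flat brass rotor nut wrench, 140 mm long, 6 mm thick. Leave alone. Origin under its middle, x along it.
- screwdriver: Screwdriver with a wooden handle, 180 mm long, 26 mm thick, lying. Leave alone. Origin under its middle, x along it towards the blade.
- oil_bottle: Small white oil bottle with a pointed spout, 32 mm across, 86 mm high. Leave alone. Origin at the centre of its underside.
- grease_jar: Grease jar, 52 mm across, 36 mm high. Leave alone. Origin at the centre of its underside.
- reel: Orange surfcasting reel without its spool, lying on the counter, about 180 x 130 mm and 75 mm high. Leave alone. Origin under its middle, x along the shaft.
Things that resemble listed ones, but are neither listed nor needed, are in the scene too. Leave any green or orange look-alike of the washer alone.

How it is judged:
By the outcome, as a careful person would: the job done as asked, in the order asked, and still so for the second after the job is handed in, with the robot touching nothing.
It also fails if it takes over 72 s, if anything falls off the work surface, if the arm or the gripper's body presses on something with over 40 N, if the wrist force passes 120 N, or if a joint passes its speed limit or range.

## Robot

A 6-joint arm with a two-finger parallel gripper is mounted at the origin on the work surface. World frame = base frame: x ahead of the robot, y to its left, z up, the work surface at z = 0. Lengths are in m, angles in degrees, forces in N, time in s.
With the tool pointing down it reaches from about 0.375 to 0.9 m from the base axis. Payload 3.1 kg.
Tool frame: the origin (TCP) lies at the very end of the fingers, on their centre line; the grasp point (between the pads) lies 19 mm behind it; z points along the fingers, y is the direction in which the jaws open and shut (so a half turn about z gives the same grasp; the last joint's range is limited). The gripper opens to 87 mm and grips with 3 to 60 N. Pads are 19 mm wide; open, the fingers measure 117 mm over their backs; the gripper's body (75 mm by 190 mm) begins 51 mm behind the grasp point.
Start: joints at [-78.467, 30.224, 82.088, -0, 67.689, -10.227], TCP at [0.232, -0.58, 0.223] pointing down, gripper open.
Joint ranges: [-176.69, 176.69], [-43.24, 126.21], [12.49, 139.97], [-82, 262], [0, 151.66], [-163.58, 163.58]. Speed limits (degrees/s): [159.86, 159.86, 180, 180, 180, 180].

## Interface

Orientations are given as a 3x3 rotation matrix whose columns are the frame's x, y, z axes.
In Python, from rig import read_state, capture, hand_in gives the robot as it stands. The module is installed in compiled form; this text tells all that it offers.
- The arm moves only by the tool send_rows, never from a script. Its argument "moves" is one flat list of numbers, 7 for each row, row after row: the turn, a rotation vector about the world's x, y, z in degrees, then the shift along the world's x, y, z in cm, then the gripper's target within -1 to 1 (fully open at 1, half-way at 0, shut at -1). In form: [rx, ry, rz, tx, ty, tz, hand, rx, ry, rz, tx, ty, tz, hand, ...]. A call has 1 to 20 rows; each row shifts and turns the commanded pose from where the row before left it; what a row does not reach is not made up. A row lasts 1/10 s, in which the tool goes at most 50 mm and 8.59 degrees, less where a joint would pass 70% of its speed; a pose out of reach is approached as far as the arm can. A call with a gripper value outside its range is refused whole. The fingers move at their own pace and stop on an object; the grip force is fixed at half the most. Time passes only in rows, so rows that do not move let the fingers close. It gives the time, the measured TCP pose, the force and the opening at its end, in the units of the state.
- read_state(): the state, without advancing time (a new reading comes with each control period).
- capture(name): name is "scene" or "top"; returns a dict with "pixels" (400x640x3 uint8, red, green, blue), "vertical_fov" (degrees; the focal length in pixels is half the picture's height over the tangent of half this angle, whatever the lens; pixels are square), "cx", "cy" (the principal point, pixels), "rvec" (rotation vector, rad) and "tvec" (3), from world to camera coordinates, as OpenCV has them. Camera axes: x right, y down, z forward; pixel columns grow to the right and rows downward; lengths in m; the calibration is good to about 2 mm. A picture is of the moment at which its call begins. There is no depth.
- hand_in(): hands the job in, once; it reports no verdict.
The state is a dict: "time_s": time; "joint_positions": joint angles; "qvel": joint speeds; "tau": joint torques, N m; "position": TCP position; "tcp_rot": TCP orientation; "force": force on the tool from outside, world axes, zero at the start; "moment": the same for the moment, N m; "opening": opening from 0.0 (shut) to 1.0 (fully open).
Only numpy, scipy, OpenCV 4.12 (cv2) and the standard library are available. Lean on these libraries where they do the work, as an engineer would, in place of code of your own. Each camera call takes 0.05 s, during which the arm holds its last target.

## Working session

There is one attempt and no reset: what is moved stays moved. The work goes in short steps, Python scripts to look and compute and a tool call to move; the robot and the scene stay as the last step left them, time stands still between calls to the robot, and variables do not carry over. Pictures are saved under pics/ and viewed, and the job is handed in when it is done.

Besides the shell and the picture viewer there is one more tool, called after "Request:" by a JSON object that holds its "fn" and its "kwargs", one argument or row to a line. send_rows: Moves the arm, as the interface text tells. Its arguments: {"type":"object","properties":{"moves":{"type":"array","items":{"type":"number"}}},"required":["moves"]}

```bash
mkdir -p pics; cat > h.py <<'E'
import numpy as np, cv2
from rig import read_state, capture, hand_in
def cam(c):
    f=200/np.tan(np.radians(c['vertical_fov']/2)); K=np.array([[f,0,c['cx']],[0,f,c['cy']],[0,0,1.]])
    R=cv2.Rodrigues(np.array(c['rvec'],float))[0]; t=np.array(c['tvec'],float).reshape(3); return K,R,t
def ray(c,uv,z):
    K,R,t=cam(c); d=R.T@np.linalg.solve(K,np.array([uv[0],uv[1],1.])); o=-R.T@t
    return o+d*(z-o[2])/d[2]
def proj(c,p):
    K,R,t=cam(c); q=K@(R@np.array(p,float)+t); return q[:2]/q[2]
def save(c,n): cv2.imwrite('pics/'+n+'.png',c['pixels'][:,:,::-1])
E
python3 - <<'E'
from h import *
s=read_state(); print({k:np.round(v,3).tolist() for k,v in s.items()})
import pickle
for n in('scene','top'):
    c=capture(n); save(c,n+'0'); pickle.dump(c,open(n+'0.pkl','wb')); K,R,t=cam(c); print(n,K[0,0],c['cx'],c['cy'],(-R.T@t).round(3),R.round(2).tolist())
E
```

```text
{'time_s': 0.0, 'joint_positions': [-78.466, 30.28, 82.158, -0.001, 67.686, -10.23], 'qvel': [0.104, -0.016, 0.017, 0.039, 0.006, 0.16], 'tau': [-0.001, -44.005, -17.659, 0.063, 0.058, -0.0], 'position': [0.232, -0.58, 0.222], 'tcp_rot': [[0.929, 0.371, -0.0], [0.371, -0.929, 0.002], [0.0, -0.002, -1.0]], 'force': [0.568, -0.724, -0.242], 'moment': [0.014, -0.005, -0.089], 'opening': 0.999}
scene 504.67488353889667 328.12672472849584 197.19967072053586 [1.268 0.785 0.763] [[-0.77, 0.64, 0.02], [0.32, 0.42, -0.85], [-0.55, -0.64, -0.53]]
top 370.3933107349601 318.02888482829667 203.04902038893604 [0.483 0.004 0.946] [[0.0, -1.0, 0.02], [-0.99, -0.0, -0.11], [0.11, -0.02, -0.99]]
```

View pics/scene0.png

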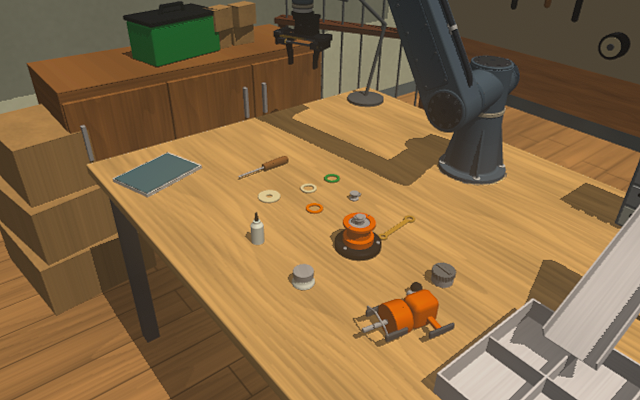

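View pics/top0.png

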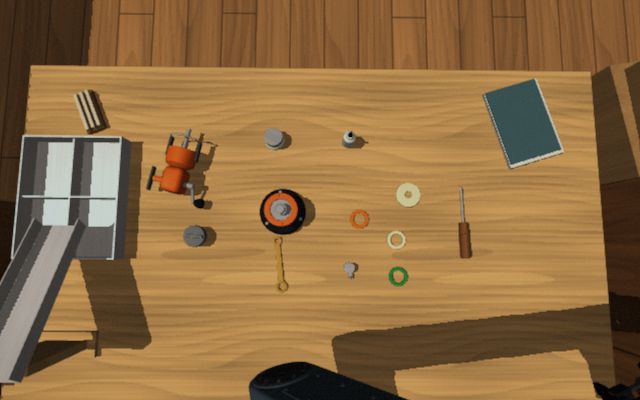

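The top view shows two cream rings, at (408,195) and (397,240). There are also an orange ring (360,219) and a green ring (398,276). The grey candidates are (195,236) and (275,139), and the spool is at (283,211). I'll enlarge these to confirm which is which.

```bash
python3 - <<'E'
from h import *
a=cv2.imread('pics/top0.png'); b=cv2.imread('pics/scene0.png')
cr=lambda i,u,v,k=30: cv2.resize(i[v-k:v+k,u-k:u+k],(266,266),interpolation=cv2.INTER_CUBIC)
r1=np.hstack([cr(a,402,217,36),cr(a,195,236,20),cr(a,282,210,26)])
r2=np.hstack([cr(b,300,190,45),cr(b,443,274,22),cr(b,358,232,32)])
cv2.imwrite('pics/crop0.png',np.vstack([r1,r2]))
E
```

```text
(no output)
```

View pics/crop0.png

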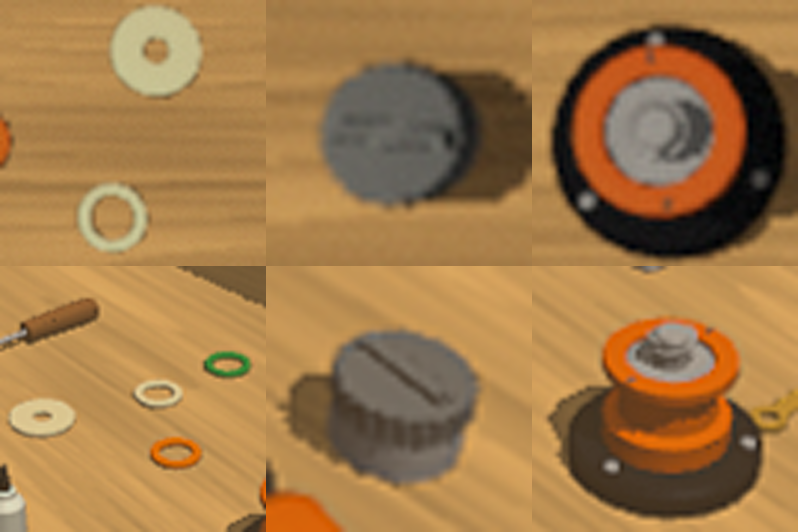

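The small cream washer is the one at (397,240): it has a thin ring and a big hole, while (408,195) is larger with a small hole. The cap is the ribbed one at (195,236), with its slot-like rib visible in the scene view. The grease jar is at (275,139). Next I'll measure these.

```bash
cat > m0.py <<'E'
from h import *
import pickle
T=pickle.load(open('top0.pkl','rb'));S=pickle.load(open('scene0.pkl','rb'))
def circ(P):
    A=np.c_[2*P,np.ones(len(P))]; s=np.linalg.lstsq(A,(P**2).sum(1),rcond=None)[0]; return s[:2],np.sqrt(s[2]+s[:2]@s[:2])
def big(m,win):
    u0,v0,u1,v1=win; mm=np.zeros_like(m,np.uint8); mm[v0:v1,u0:u1]=m[v0:v1,u0:u1]
    cs,_=cv2.findContours(mm,cv2.RETR_EXTERNAL,cv2.CHAIN_APPROX_NONE); return max(cs,key=cv2.contourArea)
def hsv(c): return cv2.cvtColor(c['pixels'],cv2.COLOR_RGB2HSV).astype(int)
def fit(c,m,win,z):
    k=big(m,win)[:,0,:]; P=np.array([ray(c,p,z)[:2] for p in k]); return circ(P)
if __name__=='__main__':
  for nm,c,W,W2,SP in(('top',T,(380,225,412,256),(390,178,425,212),(255,185,310,240)),('scene',S,(296,180,320,196),(250,186,285,206),(335,208,385,260))):
    h=hsv(c); cream=(h[...,1]<75)&(h[...,2]>140)
    for w in(W,W2): print(nm,'washer',fit(c,cream,w,.005))
    org=(h[...,0]<12)&(h[...,1]>180)&(h[...,2]>90)
    k=big(org,SP)
    print(nm,'lip',cv2.minEnclosingCircle(k))
    if nm=='top': print(fit(c,org,SP,.074))
  h=hsv(T); grey=(h[...,1]<50)&(h[...,2]>80)
  print('cap top',fit(T,grey,(175,218,208,255),.034))
  for uv in((279.3,194.9),(282.6,223.9)): print('tick',ray(T,uv,.074))
  # sleeve top guess
  print('sleeve',ray(T,(280.4,209),.0915))
E
python3 m0.py
```

```text
top washer (array([ 0.49207824, -0.21044397]), np.float64(0.02093077248131173))
top washer (array([ 0.60746485, -0.24268754]), np.float64(0.02802489625571842))
top lip ((280.279541015625, 209.2559051513672), 17.13003158569336)
(array([0.56230284, 0.07766696]), np.float64(0.039316190368551274))
scene washer (array([ 0.13147268, -0.06072745]), np.float64(0.39411882162106965))Traceback (most recent call last):
  File "m0.py", line 15, in <module>
    for w in(W,W2): print(nm,'washer',fit(c,cream,w,.005))
                                      ~~~^^^^^^^^^^^^^^^^
  File "m0.py", line 11, in fit
    k=big(m,win)[:,0,:]; P=np.array([ray(c,p,z)[:2] for p in k]); return circ(P)
      ~~~^^^^^^^
  File "m0.py", line 8, in big
    cs,_=cv2.findContours(mm,cv2.RETR_EXTERNAL,cv2.CHAIN_APPROX_NONE); return max(cs,key=cv2.contourArea)
                                                                              ~~~^^^^^^^^^^^^^^^^^^^^^^^^
ValueError: max() iterable argument is empty
```

```bash
cat > m1.py <<'E'
from m0 import *
h=hsv(S)
print(h[188,300:318].tolist()); print(h[197,255:285:3].tolist())
h=hsv(T); print(h[240,382:412].tolist())
print('capS',hsv(S)[275,425:462:3].tolist())
E
python3 m1.py
```

```text
[[20, 91, 140], [21, 86, 222], [20, 90, 221], [19, 110, 201], [17, 145, 200], [17, 152, 200], [17, 148, 203], [17, 147, 203], [17, 146, 202], [17, 146, 199], [17, 147, 201], [17, 150, 209], [16, 150, 184], [19, 101, 149], [21, 87, 211], [22, 81, 220], [19, 101, 208], [17, 150, 213]]
[[17, 144, 200], [20, 87, 172], [21, 87, 219], [21, 87, 219], [19, 105, 214], [19, 107, 208], [21, 86, 220], [21, 86, 219], [21, 87, 197], [17, 143, 196]]
[[17, 139, 192], [17, 141, 193], [17, 144, 190], [17, 144, 189], [17, 135, 172], [25, 76, 175], [30, 61, 198], [26, 69, 199], [22, 88, 162], [16, 147, 146], [17, 146, 188], [17, 143, 189], [17, 143, 189], [17, 141, 188], [17, 143, 189], [17, 142, 187], [17, 142, 189], [17, 143, 186], [17, 144, 186], [17, 142, 174], [23, 90, 173], [30, 59, 194], [28, 65, 201], [24, 78, 166], [17, 142, 145], [17, 144, 177], [17, 140, 178], [17, 144, 177], [17, 144, 177], [17, 144, 177]]
capS [[17, 136, 101], [17, 138, 116], [16, 113, 97], [15, 106, 72], [18, 62, 91], [16, 48, 118], [18, 44, 117], [17, 43, 118], [16, 49, 109], [16, 46, 117], [17, 122, 142], [17, 145, 187], [17, 142, 180]]
```

```bash
cat > m2.py <<'E'
from m0 import *
for nm,c,W in(('top',T,(380,225,412,256)),('scene',S,(296,178,322,199))):
    h=hsv(c); cream=(h[...,1]<112)&(h[...,2]>120)&(h[...,0]>14)
    print(nm,'w out',fit(c,cream,W,.004))
    fillm=np.zeros(cream.shape,np.uint8); k=big(cream,W); cv2.drawContours(fillm,[k],-1,1,-1)
    hole=(fillm>0)&~cream; print(' hole',fit(c,hole,W,.004))
# lip from scene: upper lip ellipse
h=hsv(S); org=(h[...,0]<12)&(h[...,1]>170)&(h[...,2]>90)
cv2.imwrite('pics/org.png',cv2.resize((org[200:270,325:395]*255).astype(np.uint8),(560,560),interpolation=0))
# cap scene/top
big4=lambda c,u,v,k,n: cv2.imwrite('pics/%s.png'%n,cv2.resize(c['pixels'][v-k:v+k,u-k:u+k,::-1],(600,600),interpolation=cv2.INTER_CUBIC))
big4(S,443,274,20,'capS'); big4(S,358,232,25,'spS'); big4(T,281,210,20,'spT'); big4(T,195,236,20,'capT')
E
python3 m2.py; cd pics; python3 -c "
import cv2,numpy as np
f=lambda n:cv2.resize(cv2.imread(n+'.png'),(400,300) if 0 else (300,300))
cv2.imwrite('q1.png',np.vstack([np.hstack([f('capS'),f('capT')]),np.hstack([f('spS'),f('spT')])]))"
```

```text
top w out (array([ 0.49257039, -0.21072256]), np.float64(0.02300991655496847))
 hole (array([ 0.49254446, -0.21081697]), np.float64(0.013583080981520558))
scene w out (array([ 0.49283602, -0.21088167]), np.float64(0.022855233544250633))
 hole (array([ 0.49310664, -0.21175717]), np.float64(0.011029380978297624))
```

View pics/q1.png

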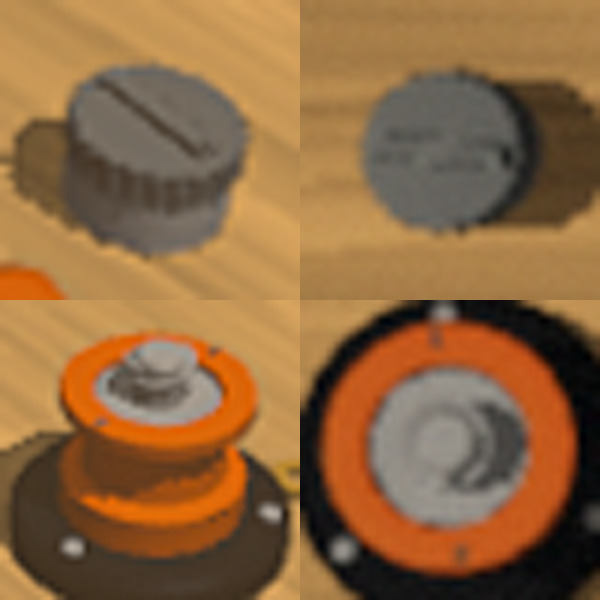

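```bash
cat > m3.py <<'E'
from m0 import *
def az(a,b): d=b-a; return np.degrees(np.arctan2(d[1],d[0])),np.linalg.norm(d[:2])
a,b=ray(T,(279.1,194.9),.074),ray(T,(282.5,224),.074); print('ticks top',a,b,az(b,a))
# scene ticks: crop spS origin (333,207) scale 6
a,b=[ray(S,(333+u/6,207+v/6),.074) for u,v in((101,422-300),(215,351-300))]; print('ticks scene',a,b,az(a,b))
a,b=ray(S,(436.1,264.9),.036),ray(S,(450.7,274.9),.036); print('rib scene',a,b,az(a,b),(a+b)/2)
h=hsv(S);org=(h[...,0]<12)&(h[...,1]>170)&(h[...,2]>90)
# inner well/lip ellipse: use upper contour of lip in scene for lip centre
k=big(org,(335,208,385,262))[:,0,:]
# choose points projecting outward on z=.074 with radius near 40
P=np.array([ray(S,p,.074)[:2] for p in k]); c0=np.array([.5623,.0777]); r=np.linalg.norm(P-c0,axis=1)
Q=P[(r<.043)&(r>.035)]; print('lip scene',circ(Q),len(Q))
h=hsv(T);org=(h[...,0]<12)&(h[...,1]>150)&(h[...,2]>90)
k=big(org,(255,185,310,240)); f=np.zeros(org.shape,np.uint8); cv2.drawContours(f,[k],-1,1,-1)
well=(f>0)&~org; print('well',fit(T,well,(265,195,298,226),.074), 'lip',circ(np.array([ray(T,p,.074)[:2] for p in k[:,0,:]])))
g=T['pixels'][214:258,173:217].astype(float); g=np.clip((g-50)*3,0,255).astype(np.uint8)
g2=np.clip((S['pixels'][252:296,421:465].astype(float)-50)*2,0,255).astype(np.uint8)
g3=np.clip((T['pixels'][188:232,259:303].astype(float)-50)*1.5,0,255).astype(np.uint8)
R=lambda i:cv2.resize(i[...,::-1],(400,400),interpolation=cv2.INTER_CUBIC)
cv2.imwrite('pics/q2.png',np.hstack([R(g),R(g2)]))
E
python3 m3.py
```

```text
ticks top [0.59612337 0.08113917 0.074     ] [0.52719891 0.07219787 0.074     ] (np.float64(7.391477541203039), np.float64(0.06950200100230376))
ticks scene [0.59731014 0.08326391 0.074     ] [0.52738011 0.07462561 0.074     ] (np.float64(-172.9580517261494), np.float64(0.0704615429919755))
rib scene [0.50344698 0.27271892 0.036     ] [0.50465874 0.31507396 0.036     ] (np.float64(88.36123518967192), np.float64(0.04237236922154325)) [0.50405286 0.29389644 0.036     ]
lip scene (array([0., 0.]), np.float64(0.0)) 0
well (array([0.56229163, 0.07790245]), np.float64(0.02471628422036442)) lip (array([0.56226863, 0.0777017 ]), np.float64(0.039340630071487984))
```

View pics/q2.png

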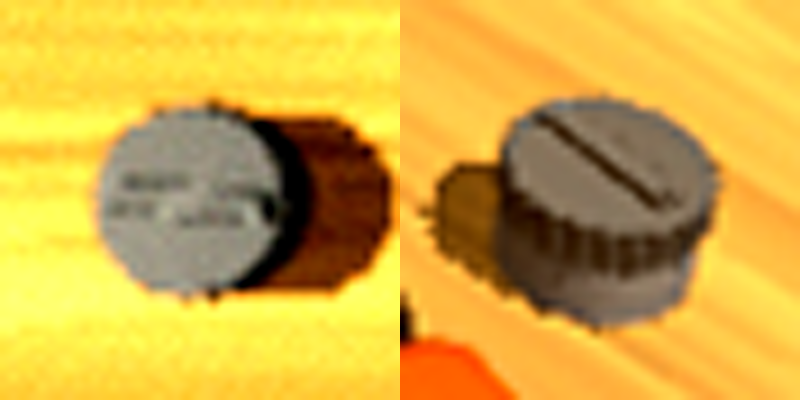

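```bash
cat > m4.py <<'E'
from m0 import *
h=hsv(T)
print(h[236,180:220].tolist())
for sat,v in((60,70),(90,55)):
    grey=(h[...,1]<sat)&(h[...,2]>v); print(fit(T,grey,(178,220,212,252),.034))
h=hsv(S); g=(h[...,1]<80)&(h[...,2]>60)
k=big(g,(425,258,462,292))[:,0,:]
P=np.array([ray(S,p,.034)[:2] for p in k]); K,R,t=cam(S); o=(-R.T@t)[:2]
# far side of silhouette = top rim
c=np.array([.50,.29]); d=(o-c)/np.linalg.norm(o-c)
for n in (.004,0.,-.004): Q=P[(P-c)@d<n]; print('scene rim',circ(Q),len(Q))
for uv in((360,219),(398,276),(350,268)): print(ray(T,uv,.003).round(3))
E
python3 m4.py
```

```text
[[17, 145, 180], [17, 145, 180], [17, 140, 166], [17, 89, 134], [23, 20, 104], [30, 19, 94], [26, 20, 90], [26, 21, 95], [20, 24, 95], [21, 27, 94], [30, 20, 101], [27, 21, 107], [26, 19, 105], [21, 24, 106], [20, 22, 104], [26, 18, 97], [30, 18, 97], [21, 26, 97], [35, 16, 97], [35, 16, 98], [26, 21, 98], [25, 20, 78], [30, 15, 35], [42, 20, 64], [23, 17, 60], [30, 15, 33], [13, 43, 42], [18, 114, 65], [17, 153, 80], [16, 146, 84], [15, 149, 84], [16, 154, 81], [16, 151, 83], [16, 148, 81], [17, 149, 84], [17, 148, 81], [17, 148, 133], [17, 142, 174], [17, 146, 175], [17, 142, 176]]
(array([0.50023761, 0.29231596]), np.float64(0.02359437126724627))
(array([0.4999621 , 0.29191309]), np.float64(0.02447797531640329))
scene rim (array([0.50182639, 0.29295021]), np.float64(0.02457667823408665)) 27
scene rim (array([0.50198259, 0.29286694]), np.float64(0.02465087200640693)) 25
scene rim (array([0.50159033, 0.29252813]), np.float64(0.024213982186698898)) 23
[ 0.544 -0.12   0.003]
[ 0.401 -0.214  0.003]
[ 0.421 -0.093  0.003]
```

Request:
{"fn": "send_rows", "kwargs": {
  "moves": [0,0,0,2.6,3.7,0,1,0,0,0,2.6,3.7,0,1,0,0,0,2.6,3.7,0,1,0,0,0,2.6,3.7,0,1,0,0,0,2.6,3.7,0,1,0,0,0,2.6,3.7,-2,1,0,0,0,2.6,3.7,-3,1,0,0,0,2.6,3.7,-3,1,0,0,0,2.6,3.7,-3,0.6,0,0,0,2.6,3.7,-3,0.5,0,0,0,0,0,0,0.4,0,0,0,0,0,0,0.4]
}}

```text
time_s: 1.3
position: [0.4834, -0.2209, 0.0911]
tcp_rot: [[0.928, 0.373, -0.002], [0.373, -0.928, 0.001], [-0.001, -0.002, -1.0]]
force: [-0.2, -0.1, -0.0]
opening: 0.74
```

Request:
{"fn": "send_rows", "kwargs": {
  "moves": [0,0,0,0.93,1.0,-2,0.35,0,0,0,0,0,-2,0.35,0,0,0,0,0,-2,0.35,0,0,0,0,0,-1,0.35,0,0,0,0,0,0,0.35,0,0,0,0,0,0,0.35]
}}

```text
time_s: 1.9
position: [0.4931, -0.2133, 0.0227]
tcp_rot: [[0.929, 0.369, 0.001], [0.369, -0.929, -0.001], [0.001, 0.001, -1.0]]
force: [0.2, 0.0, 0.3]
opening: 0.674
```

```bash
cat > look.py <<'E'
import sys
from h import *
import pickle
n=sys.argv[1]; views=sys.argv[2:]
out=[]
for v in views:  # name:x,y,z:halfpx
    nm,p,k=v.split(':'); c=capture(nm); pickle.dump(c,open(f'{n}_{nm}.pkl','wb')); k=int(k)
    u,w=proj(c,[float(q) for q in p.split(',')]).round().astype(int)
    i=c['pixels'][max(0,w-k):w+k,max(0,u-k):u+k,::-1]; print(nm,'crop origin',u-k,w-k,'scale',400/(2*k))
    out.append(cv2.resize(i,(400,400),interpolation=cv2.INTER_CUBIC))
cv2.imwrite(f'pics/{n}.png',np.hstack(out))
E
python3 look.py w1 top:.4927,-.2108,.01:45 scene:.4927,-.2108,.01:40
```

```text
top crop origin 352 194 scale 4.444444444444445
scene crop origin 268 146 scale 5.0
```

View pics/w1.png

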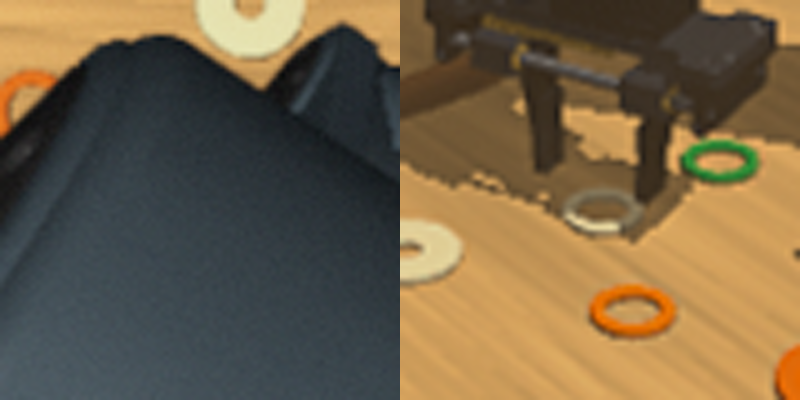

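Request:
{"fn": "send_rows", "kwargs": {
  "moves": [0,0,0,0,0.25,-1.0,0.35,0,0,0,0,0,0,0.35,0,0,0,0,0,0,0.35]
}}

```text
time_s: 2.3
position: [0.4926, -0.2092, 0.0118]
tcp_rot: [[0.929, 0.371, -0.001], [0.371, -0.929, 0.0], [-0.0, -0.001, -1.0]]
force: [0.3, 0.2, -0.9]
opening: 0.674
```

Request:
{"fn": "send_rows", "kwargs": {
  "moves": [0,0,0,0,-0.1,-0.6,0.35,0,0,0,0,0,-0.3,0.35,0,0,0,0,0,0,0.35,0,0,0,0,0,0,0.35]
}}

```text
time_s: 2.7
position: [0.4927, -0.2105, 0.0028]
tcp_rot: [[0.929, 0.371, -0.0], [0.371, -0.929, 0.0], [-0.0, -0.0, -1.0]]
force: [-0.0, -0.5, -0.8]
opening: 0.677
```

```bash
python3 look.py w2 scene:.4927,-.2108,.01:40 scene:.4927,-.2108,.01:20; python3 -c "
from h import *
s=read_state();print(s['time_s'],s['position'],s['force'])"
```

```text
scene crop origin 268 146 scale 5.0
scene crop origin 288 166 scale 10.0
2.8 [ 0.49289477 -0.21059335  0.0029991 ] [0.53033548 0.00358355 1.1087457 ]
```

View pics/w2.png

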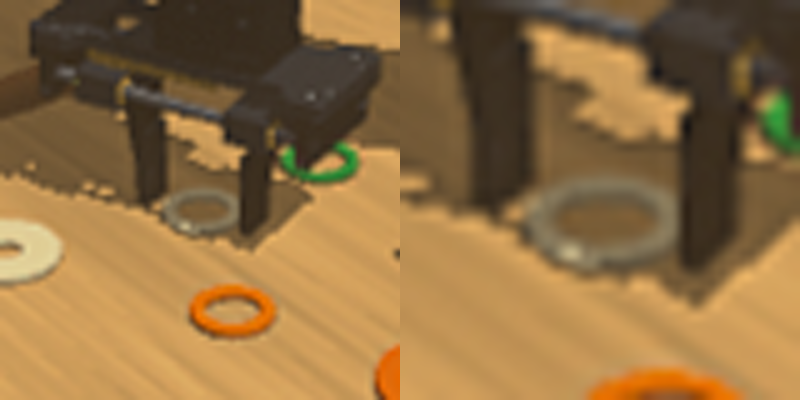

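The fingers stand either side of the small washer, with the tips near the counter. I'll close and lift.

Request:
{"fn": "send_rows", "kwargs": {
  "moves": [0,0,0,0,0,0,-1,0,0,0,0,0,0,-1,0,0,0,0,0,0,-1,0,0,0,0,0,0,-1,0,0,0,0,0,0,-1]
}}

```text
time_s: 3.3
position: [0.4929, -0.2106, 0.0031]
tcp_rot: [[0.929, 0.371, 0.0], [0.371, -0.929, -0.0], [0.0, 0.0, -1.0]]
force: [-0.4, 0.0, 1.2]
opening: 0.523
```

Request:
{"fn": "send_rows", "kwargs": {
  "moves": [0,0,0,0,0,2,-1,0,0,0,0,0,3,-1,0,0,0,0,0,3,-1,0,0,0,0,0,3,-1,0,0,0,0,0,0,-1]
}}

```text
time_s: 3.8
position: [0.4952, -0.2121, 0.1166]
tcp_rot: [[0.929, 0.371, 0.007], [0.371, -0.929, -0.005], [0.005, 0.007, -1.0]]
force: [1.1, 0.0, 0.1]
opening: 0.528
```

```bash
python3 look.py w3 scene:.4927,-.2108,.11:30 scene:.4927,-.2108,.11:18;
```

```text
scene crop origin 278 125 scale 6.666666666666667
scene crop origin 290 137 scale 11.11111111111111
```

View pics/w3.png

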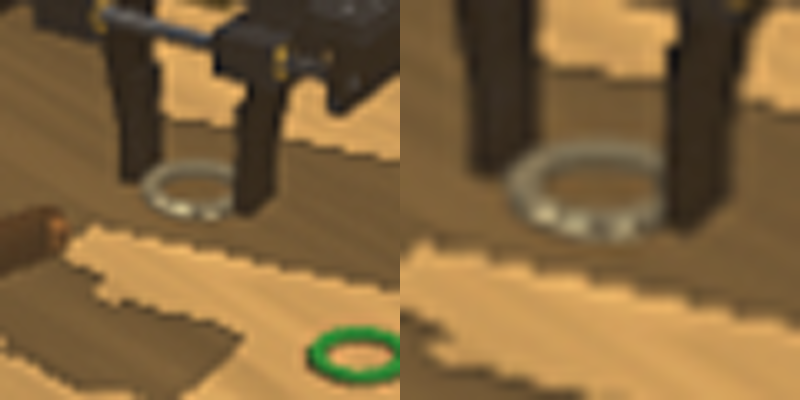

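Request:
{"fn": "send_rows", "kwargs": {
  "moves": [0,0,0,0.9,3.6,1.5,-1,0,0,0,0.9,3.6,1,-1,0,0,0,0.9,3.6,0,-1,0,0,0,0.9,3.6,0,-1,0,0,0,0.9,3.6,0,-1,0,0,0,0.9,3.6,0,-1,0,0,0,0.9,3.6,0,-1,0,0,0,0.5,3.6,0,-1,0,0,0,0,0,0,-1,0,0,0,0,0,0,-1]
}}

```text
time_s: 4.9
position: [0.5596, 0.0782, 0.1363]
tcp_rot: [[0.928, 0.373, -0.003], [0.373, -0.928, -0.0], [-0.003, -0.001, -1.0]]
force: [-0.0, -0.7, -0.5]
opening: 0.526
```

```bash
python3 -c "
from h import *
s=read_state();print(s['time_s'],s['position'],s['joint_positions'])"; python3 look.py w4 scene:.5623,.078,.12:40 top:.5623,.078,.12:40
```

```text
4.9 [0.55960878 0.07818792 0.13631833] [-3.36323106e+00  3.23152215e+01  9.52747502e+01 -2.75935152e-02
  5.26075719e+01  6.47643713e+01]
scene crop origin 320 165 scale 5.0
top crop origin 239 167 scale 5.0
```

View pics/w4.png

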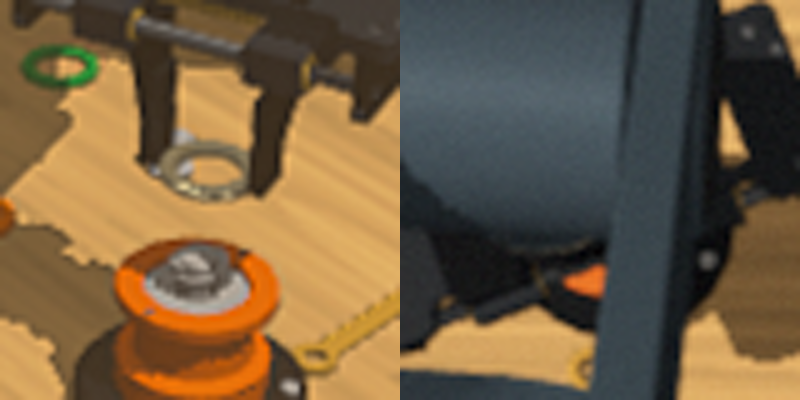

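Request:
{"fn": "send_rows", "kwargs": {
  "moves": [0,0,0,0.25,0,-2,-1,0,0,0,0,0,-0.8,-1,0,0,0,0,0,0,-1,0,0,0,0,0,0,-1,0,0,0,0,0,0,-1]
}}

```text
time_s: 5.5
position: [0.5637, 0.077, 0.1105]
tcp_rot: [[0.929, 0.37, 0.001], [0.37, -0.929, -0.0], [0.001, 0.0, -1.0]]
force: [-0.9, 0.4, -0.3]
opening: 0.522
```

```bash
python3 -c "
from h import *
s=read_state();print(s['time_s'],s['position'],s['joint_positions'])"; python3 look.py w5 scene:.5623,.078,.09:25 scene:.5623,.078,.108:13
```

```text
5.5 [0.56369758 0.07700358 0.1105072 ] [-3.47103848e+00  3.47006321e+01  9.59268010e+01 -2.26831407e-03
  4.93219191e+01  6.48068414e+01]
scene crop origin 335 191 scale 8.0
scene crop origin 347 196 scale 15.384615384615385
```

View pics/w5.png

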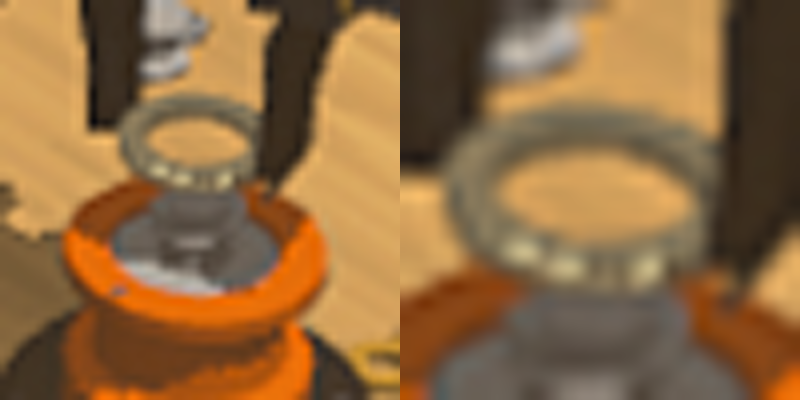

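```bash
python3 - <<'E'
from h import *; import pickle
c=pickle.load(open('w5_scene.pkl','rb'))
f=lambda x,y:(347+(x-400)/15.385-0.5+.5/15.4,196+y/15.385-0.5)
zt=.1105+.003
K,R,t=cam(c); o=-R.T@t; d=o[:2]-[.5623,.078]; d/=np.linalg.norm(d); print('toward cam',d)
L=ray(c,f(447,190),zt)[:2]; Rr=ray(c,f(722,190),zt)[:2]; print('L,R',L,Rr,np.linalg.norm(L-Rr))
far=ray(c,f(588,103),zt)[:2]; near=ray(c,f(595,250),zt)[:2]
print('far->ctr',far+.024*d,'near->ctr',near-.0155*d)
# jaw center line
print((L+Rr)/2)
# sleeve top: right crop not; left crop origin 335,191 scale 8: top disc spans x152..247 , y188..?
g=lambda x,y:(335+x/8-.5,191+y/8-.5)
lip=[g(63,228),g(328,258),g(195,328),g(193,178)]
P=[ray(c,q,.074)[:2] for q in lip]; print('lip L,R,near',P, np.linalg.norm(P[0]-P[1]), (P[0]+P[1])/2, P[2]-.04*d)
w=[g(110,248),g(281,248),g(190,296)]
P=[ray(c,q,.074)[:2] for q in w]; print('well', np.linalg.norm(P[0]-P[1]), (P[0]+P[1])/2, P[2]-.0255*d)
E
```

```text
toward cam [0.70647158 0.70774142]
L,R [0.58363914 0.06432   ] [0.55020221 0.09006757] 0.04220149229852722
far->ctr [0.56668617 0.07628696] near->ctr [0.56595237 0.07938434]
[0.56692067 0.07719378]
lip L,R,near [array([0.58848583, 0.04642346]), array([0.53610837, 0.10685282]), array([0.59177304, 0.10863988]), array([0.53898601, 0.05046143])] 0.0799694073162426 [0.5622971  0.07663814] [0.56351417 0.08033022]
well 0.05137707644517114 [0.56395496 0.07871314] [0.56404474 0.07788414]
```

Request:
{"fn": "send_rows", "kwargs": {
  "moves": [0,0,0,-0.25,-0.15,-0.6,-1,0,0,0,0,0,-0.6,-1,0,0,0,0,0,0,-1,0,0,0,0,0,0,-1,0,0,0,0,0,0,-1,0,0,0,0,0,0,-1]
}}

```text
time_s: 6.2
position: [0.561, 0.076, 0.0981]
tcp_rot: [[0.929, 0.371, 0.0], [0.371, -0.929, -0.0], [0.0, 0.0, -1.0]]
force: [0.0, -0.2, 0.3]
opening: 0.524
```

```bash
python3 -c "
from h import *
s=read_state();print(s['time_s'],s['position'],s['qvel'])"; python3 look.py w6 scene:.5623,.078,.09:25 scene:.5623,.078,.098:13;python3 -c "
from h import *
s=read_state();print(s['time_s'],s['position'],s['qvel'])"; 
```

```text
6.2 [0.56104108 0.07596178 0.09810268] [ 0.03249655 -0.09360289 -0.0267082   0.06694435  0.09190097  0.00083307]
scene crop origin 335 191 scale 8.0
scene crop origin 347 200 scale 15.384615384615385
6.3 [0.56098758 0.07594837 0.09811491] [ 0.01549984  0.02351929  0.0149974  -0.11367103 -0.00130551  0.10856215]
```

View pics/w6.png

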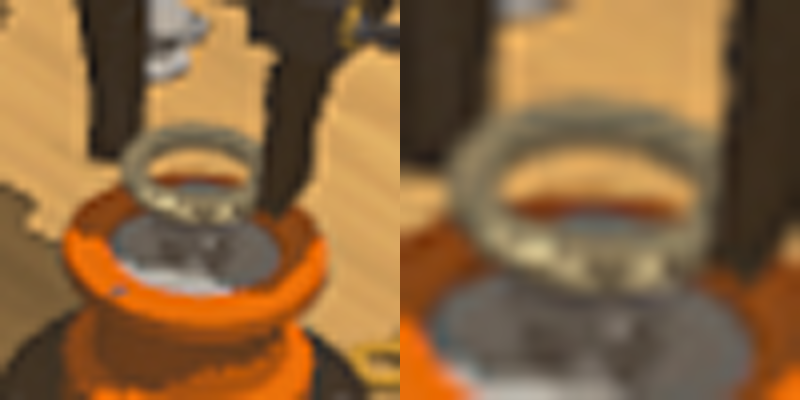

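```bash
python3 - <<'E'
from h import *; import pickle
c=pickle.load(open('w6_scene.pkl','rb'))
f=lambda x,y:(347+(x-400)/15.385-.5,200+y/15.385-0.5)
zt=.0981+.003;zb=zt-.006
K,R,t=cam(c); o=-R.T@t; d=o[:2]-[.5623,.078]; d/=np.linalg.norm(d)
L=ray(c,f(449,185),.0981)[:2]; print('L->',L+.024*np.array([-d[1],d[0]]))
print('far',ray(c,f(588,100),zt)[:2]+.024*d,'near',ray(c,f(595,293),zb)[:2]-.024*d)
print('proj TCP', proj(c,[.561,.076,.0981]), 'fingertips',[proj(c,np.array([.561,.076,.0981])+s*np.array([.371,-.929,0])*.0235) for s in(1,-1)])
cv2.imwrite('pics/w6c.png',cv2.resize(c['pixels'][185:245,330:390,::-1],(600,600),interpolation=cv2.INTER_CUBIC))
E
```

```text
L-> [0.56086891 0.07622822]
far [0.56459336 0.07493087] near [0.55991948 0.07476768]
proj TCP [359.66096668 212.21514173] fingertips [array([350.797858 , 209.4364844]), array([368.66184339, 215.03699047])]
```

View pics/w6c.png

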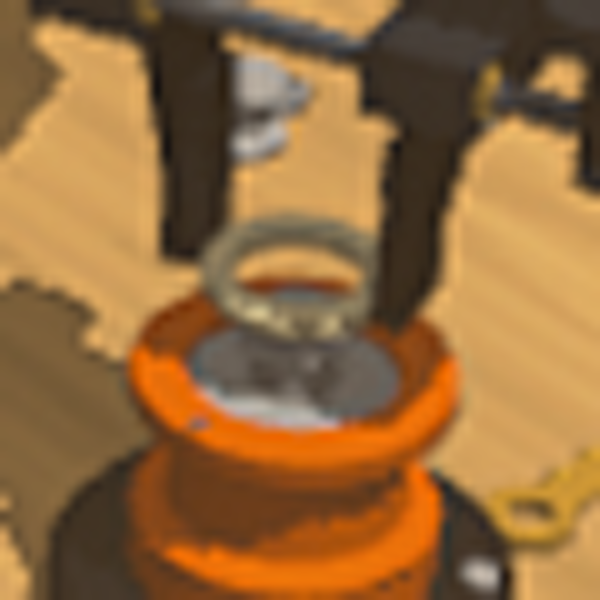

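Request:
{"fn": "send_rows", "kwargs": {
  "moves": [0,0,0,0.2,0.2,0,-1,0,0,0,0,0,0,-1,0,0,0,0,0,-0.4,-1,0,0,0,0,0,-0.3,-1,0,0,0,0,0,-0.3,-1,0,0,0,0,0,0,-1,0,0,0,0,0,0,-1]
}}

```text
time_s: 7.0
position: [0.5627, 0.0779, 0.0878]
tcp_rot: [[0.929, 0.371, -0.0], [0.371, -0.929, 0.0], [-0.0, -0.0, -1.0]]
force: [0.3, -0.3, -0.8]
opening: 0.53
```

```bash
python3 -c "
from h import *
s=read_state();print(s['time_s'],s['position'],s['force'],s['moment'])"; python3 look.py w7 scene:.5623,.078,.09:25 scene:.5623,.078,.088:15
```

```text
7.0 [0.56271936 0.07792013 0.08775626] [ 0.29141306 -0.2679271  -0.75456151] [-3.20274145e-02  2.22675493e-05 -1.42422624e-02]
scene crop origin 335 191 scale 8.0
scene crop origin 345 201 scale 13.333333333333334
```

View pics/w7.png

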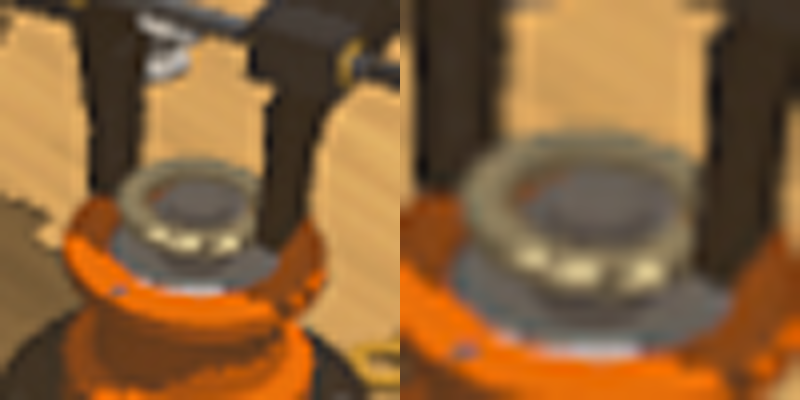

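The washer now surrounds the sleeve tip, with no contact force. I'll keep lowering.

Request:
{"fn": "send_rows", "kwargs": {
  "moves": [0,0,0,0,0,-0.3,-1,0,0,0,0,0,-0.3,-1,0,0,0,0,0,-0.3,-1,0,0,0,0,0,-0.15,-1,0,0,0,0,0,0,-1,0,0,0,0,0,0,-1]
}}

```text
time_s: 7.7
position: [0.5628, 0.0779, 0.0774]
tcp_rot: [[0.929, 0.371, -0.0], [0.371, -0.929, -0.0], [-0.0, -0.0, -1.0]]
force: [0.7, -0.7, -1.2]
opening: 0.526
```

```bash
python3 -c "
from h import *
s=read_state();print(s['time_s'],s['position'],s['force'],s['moment'])"; python3 look.py w8 scene:.5623,.078,.09:25 scene:.5623,.078,.078:15
```

```text
7.7 [0.56284264 0.07793941 0.0774227 ] [ 0.745885   -0.73409993 -1.23127685] [ 0.05906252 -0.01297296  0.00813612]
scene crop origin 335 191 scale 8.0
scene crop origin 344 205 scale 13.333333333333334
```

View pics/w8.png

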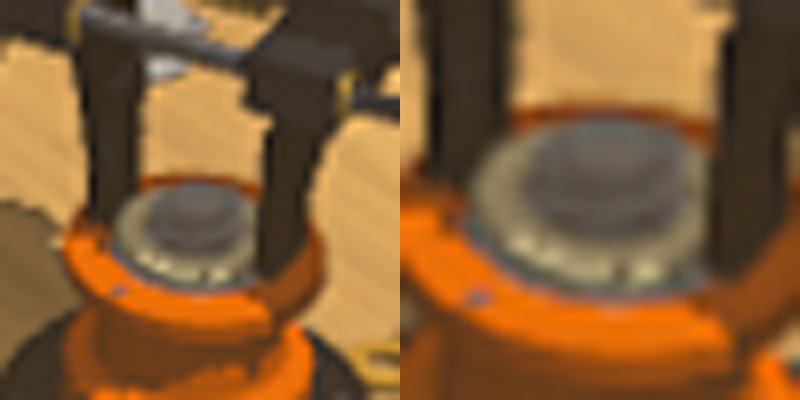

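Request:
{"fn": "send_rows", "kwargs": {
  "moves": [0,0,0,0,0,-0.1,-1,0,0,0,0,0,-0.1,-1,0,0,0,0,0,0,-1,0,0,0,0,0,0,-1]
}}

```text
time_s: 8.2
position: [0.5628, 0.0779, 0.0755]
tcp_rot: [[0.929, 0.371, -0.0], [0.371, -0.929, -0.0], [-0.0, -0.0, -1.0]]
force: [-0.1, 0.3, -0.0]
opening: 0.53
```

```bash
python3 -c "
from h import *
s=read_state();print(s['time_s'],s['position'],s['force'],s['moment'])"; python3 look.py w9 scene:.5623,.078,.09:25 scene:.5623,.078,.078:15
```

```text
8.2 [0.5628146  0.07793154 0.07545865] [-0.11084495  0.29608339 -0.03036357] [ 0.01750177 -0.00458588 -0.03603999]
scene crop origin 335 191 scale 8.0
scene crop origin 344 205 scale 13.333333333333334
```

View pics/w9.png

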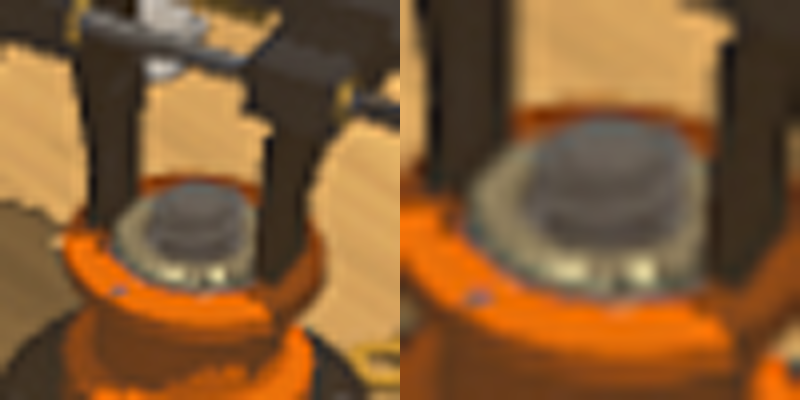

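The washer is just inside the well, with no contact force. Releasing.

Request:
{"fn": "send_rows", "kwargs": {
  "moves": [0,0,0,0,0,0,0.4,0,0,0,0,0,0,0.4,0,0,0,0,0,0,0.4,0,0,0,0,0,1,0.4,0,0,0,0,0,2,0.4,0,0,8,0,0,3,0.4,0,0,8,0,0,3,0.4,0,0,8,0,2,1,0.6,0,0,8,0,3,0,0.6,0,0,8,0,4,0,0.6,0,0,8,-1,4,0,0.6,0,0,8,-1,4,0,0.6]
}}

```text
time_s: 9.5
position: [0.5428, 0.2493, 0.1764]
tcp_rot: [[0.207, 0.978, 0.001], [0.978, -0.207, 0.0], [0.001, 0.001, -1.0]]
force: [0.9, 0.8, -0.6]
opening: 0.799
```

```bash
python3 -c "
from h import *
s=read_state();print(s['time_s'],s['position'],s['joint_positions'])"; python3 look.py w10 scene:.5623,.078,.08:20 top:.5623,.078,.08:20
```

```text
9.5 [0.54283003 0.24929985 0.17643032] [1.39569069e+01 3.12283575e+01 8.88626424e+01 2.94600387e-03
 5.98375635e+01 2.59041678e+01]
scene crop origin 339 199 scale 10.0
top crop origin 260 189 scale 10.0
```

View pics/w10.png

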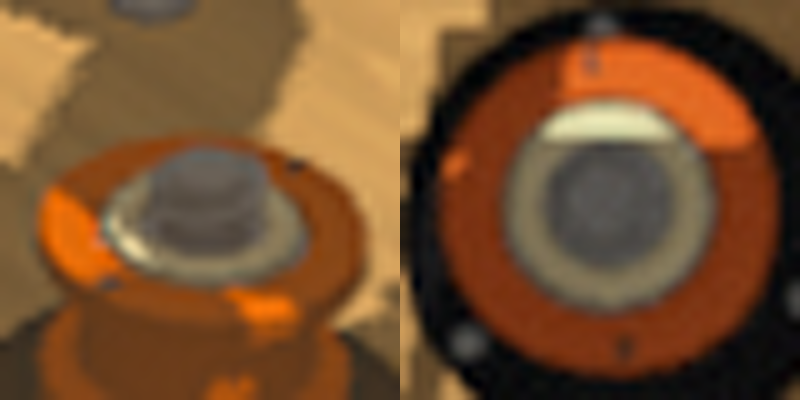

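The washer sits flat around the sleeve, inside the well in both views. Next is the cap: turn the tool and move over it.

Request:
{"fn": "send_rows", "kwargs": {
  "moves": [0,0,8.4,-0.4,0.4,-1,0.8,0,0,8.4,-0.4,0.4,-1,0.8,0,0,8.4,-0.4,0.4,-1,0.8,0,0,8.4,-0.4,0.4,-1,0.8,0,0,8.4,-0.4,0.4,0,0.8,0,0,8.4,-0.4,0.4,0,0.8,0,0,8.4,-0.4,0.4,0,0.8,0,0,8.4,-0.4,0.4,0,0.8,0,0,8.4,-0.4,0.4,0,0.8,0,0,8.4,-0.4,0.4,0,0.8,0,0,8.4,0,0,0,0.8,0,0,8.4,0,0,0,0.8,0,0,8.4,0,0,0,0.8,0,0,8.4,0,0,0,0.8,0,0,8.4,0,0,0,0.8,0,0,8.4,0,0,0,0.8,0,0,8.4,0,0,0,0.8,0,0,0,0,0,0,0.8,0,0,0,0,0,0,0.8]
}}

```text
time_s: 11.5
position: [0.5031, 0.2875, 0.136]
tcp_rot: [[-0.762, -0.647, 0.001], [-0.647, 0.762, 0.0], [-0.0, -0.0, -1.0]]
force: [-0.6, -0.2, 0.1]
opening: 0.898
```

```bash
python3 -c "
from h import *
s=read_state();print(s['time_s'],s['position'],s['joint_positions'],s['tcp_rot'][:2,0])"; python3 look.py c1 scene:.501,.293,.06:50 top:.501,.293,.08:50
```

```text
11.5 [0.50313003 0.28754619 0.13595375] [ 1.87100087e+01  3.31852316e+01  9.33548087e+01 -9.96690258e-03
  5.34289068e+01 -1.11618739e+02] [-0.76227653 -0.64725133]
scene crop origin 395 211 scale 4.0
top crop origin 137 185 scale 4.0
```

View pics/c1.png

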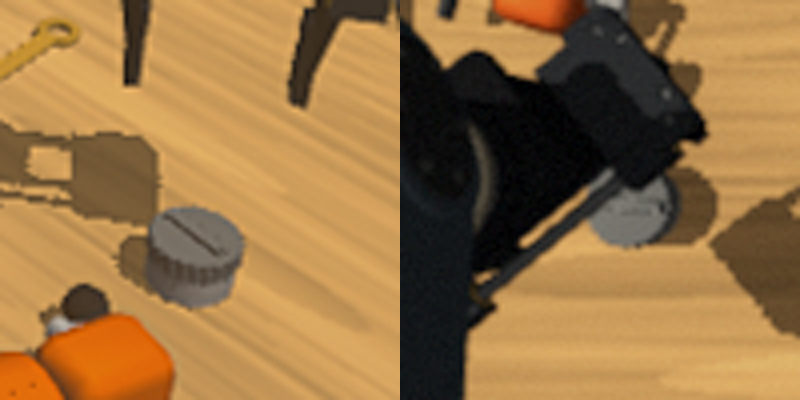

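Request:
{"fn": "send_rows", "kwargs": {
  "moves": [0,0,0,-0.2,0.5,-2,0.8,0,0,0,0,0,-2.5,0.8,0,0,0,0,0,-2.5,0.8,0,0,0,0,0,-1,0.8,0,0,0,0,0,0,0.8,0,0,0,0,0,0,0.8,0,0,0,0,0,0,0.8]
}}

```text
time_s: 12.3
position: [0.5018, 0.2933, 0.0567]
tcp_rot: [[-0.76, -0.65, 0.002], [-0.65, 0.76, 0.001], [-0.002, -0.001, -1.0]]
force: [-0.6, -0.6, -0.6]
opening: 0.899
```

```bash
python3 look.py c2 scene:.501,.293,.04:40 scene:.501,.293,.04:25; python3 -c "
from h import *
s=read_state();print(s['time_s'],s['position'],s['force'])"
```

```text
scene crop origin 404 228 scale 5.0
scene crop origin 419 243 scale 8.0
12.4 [0.50164894 0.29320492 0.05665364] [0.33043626 0.0044943  0.53565591]
```

View pics/c2.png

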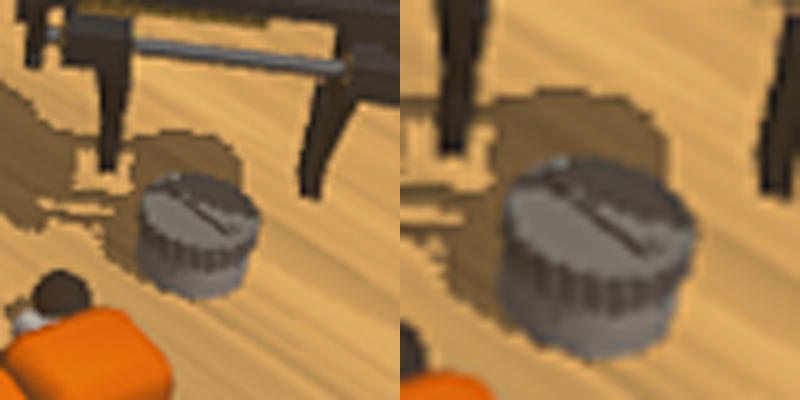

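Request:
{"fn": "send_rows", "kwargs": {
  "moves": [0,0,0,0,0,-2,0.8,0,0,0,0,0,-2,0.8,0,0,0,0,0,-0.85,0.8,0,0,0,0,0,0,0.6,0,0,0,0,0,0,0.4,0,0,0,0,0,0,0.3,0,0,0,0,0,0,-1,0,0,0,0,0,0,-1,0,0,0,0,0,0,-1,0,0,0,0,0,0,-1]
}}

```text
time_s: 13.4
position: [0.5013, 0.2931, 0.0077]
tcp_rot: [[-0.76, -0.65, 0.001], [-0.65, 0.76, 0.0], [-0.001, -0.0, -1.0]]
force: [0.6, 0.7, 5.9]
opening: 0.583
```

Request:
{"fn": "send_rows", "kwargs": {
  "moves": [0,0,0,0,0,1,-1,0,0,0,0,0,3,-1,0,0,0,0,0,4,-1,0,0,0,0,0,4,-1,0,0,0,0,0,1.2,-1,0,0,0,0,0,0,-1,0,0,0,0,0,0,-1]
}}

```text
time_s: 14.1
position: [0.4998, 0.2926, 0.1381]
tcp_rot: [[-0.76, -0.65, -0.002], [-0.65, 0.76, -0.001], [0.002, 0.001, -1.0]]
force: [-0.3, 0.2, -1.1]
opening: 0.584
```

```bash
python3 look.py c3 scene:.501,.293,.16:30 top:.501,.293,.16:40; python3 -c "
from h import *
s=read_state();print(s['time_s'],s['position'],s['force'],s['moment'],s['opening'])"
```

```text
scene crop origin 422 194 scale 6.666666666666667
top crop origin 134 194 scale 5.0
14.2 [0.49931235 0.29234128 0.136984  ] [-0.06942671 -0.10306897 -1.15465071] [ 0.10633078 -0.09803904  0.05317784] 0.5810832774938053
```

View pics/c3.png

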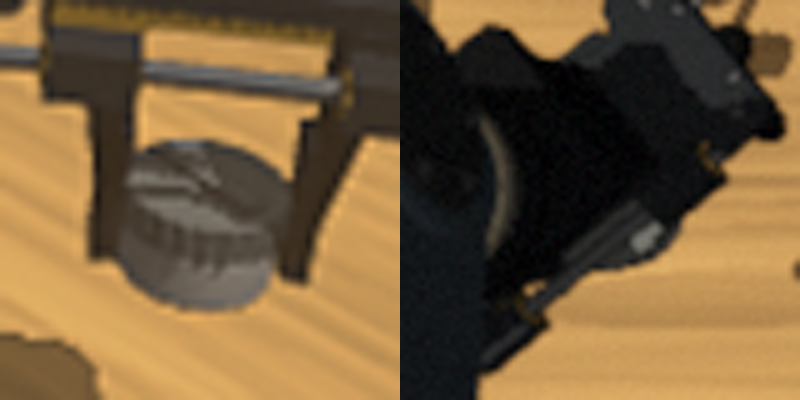

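Request:
{"fn": "send_rows", "kwargs": {
  "moves": [0,0,-7.4,1.0,-3.6,0,-1,0,0,-7.4,1.0,-3.6,0,-1,0,0,-7.4,1.0,-3.6,0,-1,0,0,-7.4,1.0,-3.6,0,-1,0,0,-7.2,1.0,-3.6,0,-1,0,0,0,1.1,-3.5,0,-1,0,0,0,0,0,0,-1,0,0,0,0,0,0,-1,0,0,0,0,0,0,-1,0,0,0,0,0,0,-1]
}}

```text
time_s: 15.2
position: [0.5609, 0.0793, 0.1383]
tcp_rot: [[-0.998, -0.067, -0.002], [-0.067, 0.998, 0.0], [0.002, 0.0, -1.0]]
force: [0.5, 0.8, -1.2]
opening: 0.581
```

```bash
python3 look.py c4 scene:.5623,.078,.14:30 scene:.5623,.078,.13:50; python3 -c "
from h import *
s=read_state();print(s['time_s'],s['position'],s['force'],s['moment'],s['tcp_rot'][:,0],s['joint_positions'])"
```

```text
scene crop origin 331 168 scale 6.666666666666667
scene crop origin 311 151 scale 4.0
15.3 [0.5612957  0.07914264 0.13876827] [-0.34202463 -0.38730731 -0.5715555 ] [ 0.09920302 -0.11661812 -0.07308778] [-9.97724724e-01 -6.74160513e-02  6.72142633e-04] [-3.27045846e+00  3.21685967e+01  9.50308170e+01  8.29887400e-03
  5.28402262e+01 -9.71410577e+01]
```

View pics/c4.png

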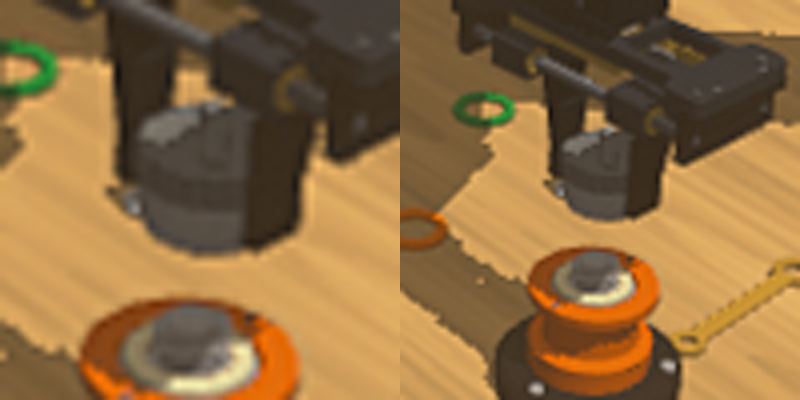

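```bash
python3 - <<'E'
from h import *; import pickle
c=pickle.load(open('c4_scene.pkl','rb'))
cv2.imwrite('pics/c4z.png',cv2.resize(c['pixels'][178:218,340:380,::-1],(600,600),interpolation=cv2.INTER_CUBIC))
t=pickle.load(open('w10_top.pkl','rb'))
print('sleeve',ray(t,(280,209),.0915))
for y in(.5,1,1.5): print('bottom', ray(c,(331+205/6.667-.5,168+252/6.667-y),.131)[:2]-.025*np.array([.7065,.7077]))
E
```

```text
sleeve [0.56098745 0.07704967 0.0915    ]
bottom [0.55588603 0.07450517]
bottom [0.55443548 0.07294391]
bottom [0.55298044 0.07137781]
```

View pics/c4z.png

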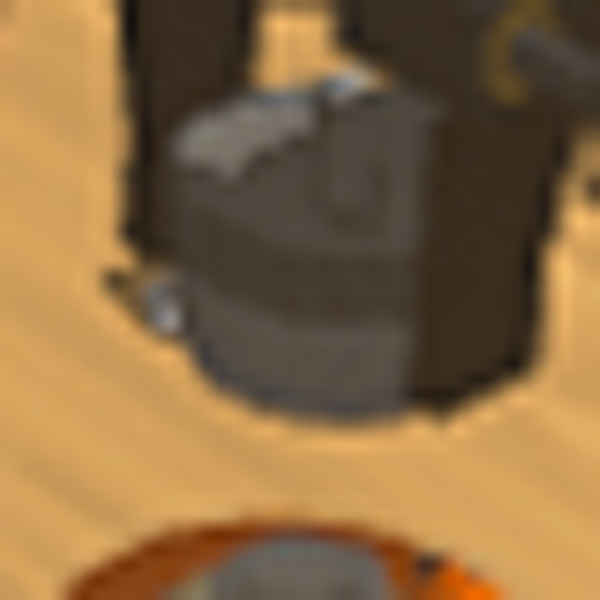

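```bash
python3 - <<'E'
from h import *; import pickle
c=pickle.load(open('c4_scene.pkl','rb'))
d=np.array([.7065,.7077])
z=lambda x,y:(340+x/15-.5,178+y/15-.5)
Z=lambda p:(proj(c,p)-[339.5,177.5])*15
print('top near',ray(c,z(330,248),.165)[:2]-.026*d,'top far',ray(c,z(300,86),.165)[:2]+.026*d,'bot',ray(c,z(335,417),.131)[:2]-.025*d)
T=np.array([.5613,.0791,.1388]); y=np.array([-.067,.998,0]);x=np.array([-.998,-.067,0])
for s in(1,-1):
  for sx in (-1,1): print('tip in/out',s,sx,Z(T+s*y*.026+sx*x*.0095),Z(T+s*y*.041+sx*x*.0095))
print('expected bot near',Z(np.r_[T[:2]+.025*d,.131]),'top near',Z(np.r_[T[:2]+.026*d,.165]),'top far',Z(np.r_[T[:2]-.026*d,.165]))
E
```

```text
top near [0.56013204 0.07701911] top far [0.56767716 0.07554621] bot [0.55481756 0.07533733]
tip in/out 1 -1 [411.14867263 402.41787784] [484.07451447 442.80969509]
tip in/out 1 1 [494.9591364  358.09046437] [567.83239969 397.74027085]
tip in/out -1 -1 [166.99064541 267.18479493] [ 98.95235622 229.50007201]
tip in/out -1 1 [250.89571605 225.29735278] [182.86144013 188.28040374]
expected bot near [320.74430158 441.67632899] top near [333.7321755  256.24755696] top far [345.39247466  82.60940602]
```

```bash
python3 - <<'E'
from h import *; import pickle
c=pickle.load(open('scene0.pkl','rb'))
C=np.array([.501,.2927]); K,R,t=cam(c); o=-R.T@t; d=o[:2]-C; d/=np.linalg.norm(d)
for n,r,z in(('bot near',.025,0),('top near',.026,.034),('top far',-.026,.034)): print(n,(proj(c,np.r_[C+r*d,z])-[422.5,253.5])*15)
cv2.imwrite('pics/c0z.png',cv2.resize(c['pixels'][254:294,423:463,::-1],(600,600),interpolation=cv2.INTER_CUBIC))
E
```

```text
bot near [264.17514137 523.20744386]
top near [296.35904173 352.72067361]
top far [337.00851903 137.38946696]
```

View pics/c0z.png

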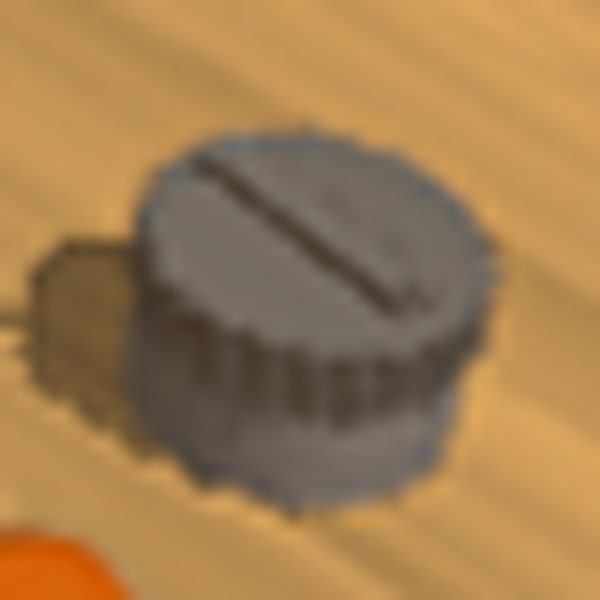

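Request:
{"fn": "send_rows", "kwargs": {
  "moves": [0,0,0,0.1,-0.1,-1,-1,0,0,0,0,0,-1.4,-1,0,0,0,0,0,-1,-1,0,0,0,0,0,0,-1,0,0,0,0,0,0,-1,0,0,0,0,0,0,-1]
}}

```text
time_s: 15.9
position: [0.5633, 0.077, 0.1053]
tcp_rot: [[-0.998, -0.066, 0.001], [-0.066, 0.998, -0.0], [-0.001, -0.0, -1.0]]
force: [-0.4, -0.4, -0.8]
opening: 0.584
```

```bash
python3 look.py c5 scene:.5623,.078,.11:30 scene:.5623,.078,.095:15; cat > st.py <<'E'
from h import *
s=read_state();print(s['time_s'],s['position'].round(4),'F',s['force'].round(2),'M',s['moment'].round(3),'yaw',np.degrees(np.arctan2(s['tcp_rot'][1,0],s['tcp_rot'][0,0])).round(2),'j6',s['joint_positions'][5].round(1),'op',round(float(s['opening']),3))
E
python3 st.py
```

```text
scene crop origin 330 179 scale 6.666666666666667
scene crop origin 345 199 scale 13.333333333333334
16.0 [0.5633 0.0769 0.1055] F [ 0.85 -0.26 -0.44] M [ 0.119 -0.147 -0.013] yaw -176.24 j6 -97.2 op 0.582
```

View pics/c5.png

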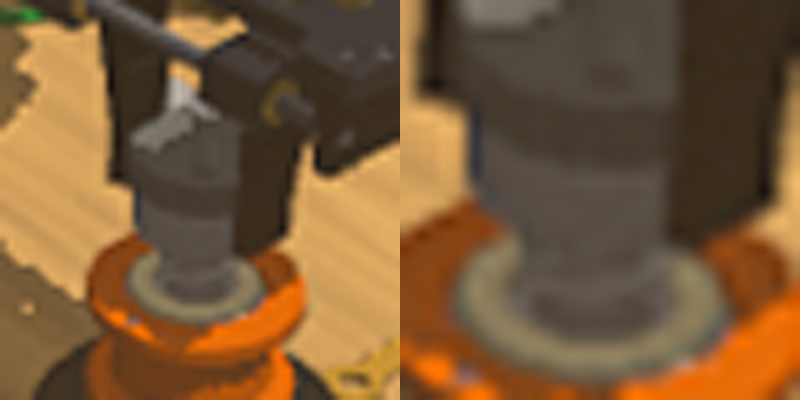

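```bash
python3 - <<'E'
from h import *; import pickle
def L(c,C,r,z):
    a=np.radians(np.arange(0,360,3)); P=np.array([proj(c,[C[0]+r*np.cos(t),C[1]+r*np.sin(t),z]) for t in a]); return P[:,0].min(),P[:,0].max(),P[:,1].min(),P[:,1].max()
c=pickle.load(open('c5_scene.pkl','rb'))
print('skirt pred',L(c,(.5633,.0769),.025,.11))
print('grip',L(c,(.5633,.0769),.026,.125))
print('lip pred',L(c,(.5623,.0779),.04,.074),'well',L(c,(.5623,.0779),.0255,.074),'washer',L(c,(.5623,.0779),.024,.076))
g=c['pixels']; 
for v in(209,212,215): print(v,g[v,343:375].tolist())
for v in(222,): print(v,g[v,338:380].tolist())
E
```

```text
skirt pred (np.float64(348.90402504592936), np.float64(370.09350478298796), np.float64(202.79985739902935), np.float64(214.45078646009347))
grip (np.float64(348.7719520584296), np.float64(370.95838193204804), np.float64(197.288768125508), np.float64(209.2884972240353))
lip pred (np.float64(342.5530150496457), np.float64(375.9320001827076), np.float64(211.8407991793104), np.float64(230.9035508821424)) well (np.float64(348.5938251214525), np.float64(369.8672538259013), np.float64(215.1402479575289), np.float64(227.28709222034712)) washer (np.float64(349.2575662394033), np.float64(369.2967212515131), np.float64(214.80549909021602), np.float64(226.22434987539575))
209 [[202, 154, 88], [205, 156, 90], [210, 159, 92], [214, 164, 93], [218, 167, 94], [227, 174, 98], [196, 150, 87], [64, 60, 59], [80, 72, 64], [77, 68, 58], [71, 61, 49], [68, 58, 46], [71, 60, 49], [69, 58, 47], [70, 58, 47], [69, 59, 49], [70, 60, 49], [70, 59, 48], [70, 60, 49], [71, 60, 48], [70, 60, 49], [68, 57, 45], [62, 50, 37], [60, 46, 30], [58, 45, 28], [59, 44, 29], [59, 45, 30], [59, 46, 30], [56, 43, 26], [47, 3
[... 925 characters left out ...]
2, 85, 48], [188, 144, 84], [231, 177, 102], [221, 170, 98]]
222 [[111, 86, 53], [151, 115, 67], [215, 163, 94], [230, 177, 102], [194, 147, 85], [109, 50, 11], [137, 69, 24], [136, 71, 24], [136, 71, 24], [139, 70, 22], [124, 71, 42], [99, 86, 69], [122, 110, 83], [141, 125, 92], [136, 119, 90], [121, 108, 88], [103, 93, 82], [84, 74, 65], [81, 70, 61], [84, 74, 64], [86, 76, 66], [86, 76, 67], [86, 76, 67], [86, 75, 66], [82, 72, 62], [84, 74, 65], [98, 88, 80], [121, 107, 88], [139, 122, 88], [139, 122, 90], [123, 114, 87], [98, 84, 69], [111, 59, 23], [145, 73, 18], [210, 95, 7], [241, 112, 8], [236, 107, 2], [228, 121, 38], [212, 152, 83], [203, 157, 92], [203, 155, 91], [206, 157, 90]]
```

Request:
{"fn": "send_rows", "kwargs": {
  "moves": [0,0,0,0.08,0.08,-0.2,-1,0,0,0,0,0,-0.2,-1,0,0,0,0,0,-0.2,-1,0,0,0,0,0,0,-1,0,0,0,0,0,0,-1]
}}

```text
time_s: 16.5
position: [0.5636, 0.0777, 0.0989]
tcp_rot: [[-0.998, -0.066, -0.0], [-0.066, 0.998, 0.0], [0.0, 0.0, -1.0]]
force: [0.0, -0.5, -0.7]
opening: 0.583
```

```bash
python3 st.py
```

```text
16.5 [0.5636 0.0777 0.0989] F [ 0.04 -0.53 -0.73] M [ 0.141 -0.116  0.003] yaw -176.24 j6 -97.2 op 0.583
```

Request:
{"fn": "send_rows", "kwargs": {
  "moves": [0,0,0,0,0,-0.2,-1,0,0,0,0,0,-0.2,-1,0,0,0,0,0,0,-1,0,0,0,0,0,0,-1]
}}

```text
time_s: 16.9
position: [0.5636, 0.0777, 0.0949]
tcp_rot: [[-0.998, -0.066, -0.0], [-0.066, 0.998, 0.0], [0.0, 0.0, -1.0]]
force: [1.4, 0.0, -1.0]
opening: 0.583
```

```bash
python3 st.py;python3 look.py c6 scene:.5623,.078,.105:30 scene:.5623,.078,.095:15
```

```text
16.9 [0.5636 0.0777 0.0949] F [ 1.38  0.02 -0.96] M [ 0.154 -0.08  -0.033] yaw -176.24 j6 -97.2 op 0.583
scene crop origin 330 180 scale 6.666666666666667
scene crop origin 345 199 scale 13.333333333333334
```

View pics/c6.png

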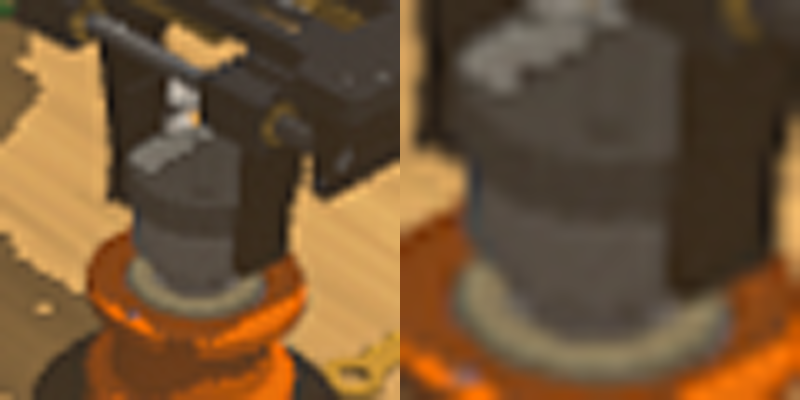

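Request:
{"fn": "send_rows", "kwargs": {
  "moves": [0,0,0,0,0,-0.1,-1,0,0,0,0,0,-0.1,-1,0,0,0,0,0,-0.1,-1,0,0,0,0,0,0,-1,0,0,0,0,0,0,-1]
}}

```text
time_s: 17.5
position: [0.5636, 0.0777, 0.0919]
tcp_rot: [[-0.998, -0.066, -0.0], [-0.066, 0.998, -0.0], [0.0, -0.0, -1.0]]
force: [0.2, -0.2, 0.2]
opening: 0.581
```

```bash
python3 st.py
```

```text
17.5 [0.5636 0.0777 0.0919] F [ 0.24 -0.24  0.22] M [ 0.099 -0.157 -0.008] yaw -176.24 j6 -97.2 op 0.581
```

Request:
{"fn": "send_rows", "kwargs": {
  "moves": [0,0,0,0,0,-0.1,-1,0,0,0,0,0,-0.1,-1,0,0,0,0,0,0,-1,0,0,0,0,0,0,-1]
}}

```text
time_s: 17.9
position: [0.5636, 0.0777, 0.0899]
tcp_rot: [[-0.998, -0.066, -0.0], [-0.066, 0.998, -0.0], [0.0, -0.0, -1.0]]
force: [-0.4, 1.2, -0.2]
opening: 0.579
```

```bash
python3 st.py
```

```text
17.9 [0.5636 0.0777 0.0899] F [-0.43  1.16 -0.18] M [ 0.097 -0.173  0.007] yaw -176.24 j6 -97.2 op 0.579
```

Request:
{"fn": "send_rows", "kwargs": {
  "moves": [0,0,0,0,0,-0.1,-1,0,0,0,0,0,0,-1,0,0,0,0,0,0,-1]
}}

```text
time_s: 18.2
position: [0.5636, 0.0777, 0.089]
tcp_rot: [[-0.998, -0.066, -0.0], [-0.066, 0.998, -0.0], [0.0, -0.0, -1.0]]
force: [0.1, -0.3, -0.9]
opening: 0.583
```

```bash
python3 st.py
```

```text
18.2 [0.5636 0.0777 0.089 ] F [ 0.11 -0.26 -0.93] M [ 0.09  -0.147 -0.036] yaw -176.24 j6 -97.2 op 0.583
```

Request:
{"fn": "send_rows", "kwargs": {
  "moves": [0,0,0,0,0,-0.05,-1,0,0,0,0,0,0,-1,0,0,0,0,0,0,-1]
}}

```text
time_s: 18.5
position: [0.5637, 0.0777, 0.0885]
tcp_rot: [[-0.998, -0.066, 0.0], [-0.066, 0.998, -0.0], [-0.0, -0.0, -1.0]]
force: [-0.2, -0.7, -0.6]
opening: 0.587
```

```bash
python3 st.py
```

```text
18.5 [0.5637 0.0777 0.0885] F [-0.17 -0.72 -0.61] M [ 0.088 -0.107 -0.052] yaw -176.24 j6 -97.2 op 0.587
```

Request:
{"fn": "send_rows", "kwargs": {
  "moves": [0,0,0,0,0,-0.06,-1,0,0,0,0,0,0,-1,0,0,0,0,0,0,-1]
}}

```text
time_s: 18.8
position: [0.5637, 0.0777, 0.0879]
tcp_rot: [[-0.998, -0.066, -0.0], [-0.066, 0.998, -0.0], [0.0, -0.0, -1.0]]
force: [-0.6, -0.7, 0.0]
opening: 0.584
```

Request:
{"fn": "send_rows", "kwargs": {
  "moves": [0,0,0,0,0,-0.05,-1,0,0,0,0,0,0,-1,0,0,0,0,0,0,-1]
}}

```text
time_s: 19.1
position: [0.5636, 0.0777, 0.0874]
tcp_rot: [[-0.998, -0.066, -0.0], [-0.066, 0.998, 0.0], [0.0, 0.0, -1.0]]
force: [0.7, 0.4, -0.9]
opening: 0.584
```

Request:
{"fn": "send_rows", "kwargs": {
  "moves": [0,0,0,0,0,-0.05,-1,0,0,0,0,0,0,-1,0,0,0,0,0,0,-1]
}}

```text
time_s: 19.4
position: [0.5636, 0.0777, 0.0869]
tcp_rot: [[-0.998, -0.066, -0.0], [-0.066, 0.998, -0.0], [0.0, -0.0, -1.0]]
force: [-0.4, 0.1, -0.1]
opening: 0.584
```

Request:
{"fn": "send_rows", "kwargs": {
  "moves": [0,0,0,0,0,-0.05,-1,0,0,0,0,0,0,-1,0,0,0,0,0,0,-1]
}}

```text
time_s: 19.7
position: [0.5636, 0.0777, 0.0864]
tcp_rot: [[-0.998, -0.066, -0.0], [-0.066, 0.998, 0.0], [0.0, 0.0, -1.0]]
force: [0.2, 0.4, -0.4]
opening: 0.584
```

Request:
{"fn": "send_rows", "kwargs": {
  "moves": [0,0,0,0,0,-0.05,-1,0,0,0,0,0,0,-1,0,0,0,0,0,0,-1]
}}

```text
time_s: 20.0
position: [0.5637, 0.0777, 0.0862]
tcp_rot: [[-0.998, -0.066, 0.0], [-0.066, 0.998, -0.0], [-0.0, -0.0, -1.0]]
force: [0.1, -0.2, 2.5]
opening: 0.588
```

Request:
{"fn": "send_rows", "kwargs": {
  "moves": [0,0,0,0,0,0.06,-1,0,0,-6,0,0,-0.02,-1,0,0,-6,0,0,-0.02,-1,0,0,-6,0,0,-0.02,-1,0,0,-6,0,0,-0.02,-1,0,0,-6,0,0,-0.02,-1,0,0,0,0,0,0,-1,0,0,0,0,0,0,-1]
}}

```text
time_s: 20.8
position: [0.5637, 0.0777, 0.0853]
tcp_rot: [[-0.898, 0.44, -0.0], [0.44, 0.898, -0.0], [0.0, -0.0, -1.0]]
force: [0.3, -0.5, -0.6]
opening: 0.581
```

```bash
python3 st.py;python3 look.py c7 scene:.5623,.078,.105:30 scene:.5623,.078,.095:15
```

```text
20.8 [0.5637 0.0777 0.0853] F [ 0.32 -0.46 -0.57] M [ 0.067 -0.073 -0.032] yaw 153.89 j6 -67.3 op 0.581
scene crop origin 330 180 scale 6.666666666666667
scene crop origin 345 199 scale 13.333333333333334
```

View pics/c7.png

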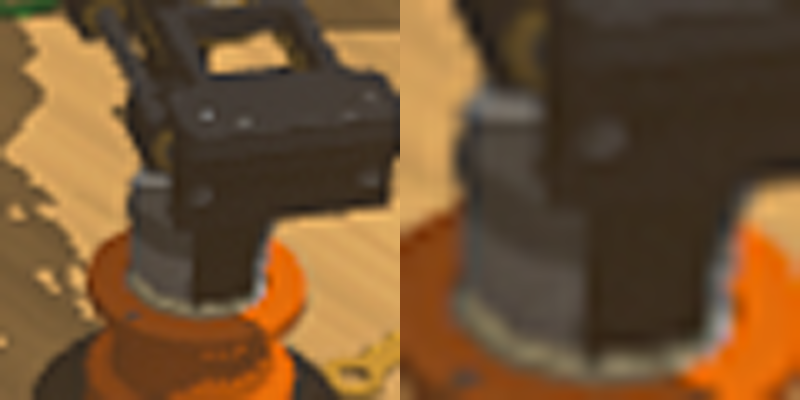

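Request:
{"fn": "send_rows", "kwargs": {
  "moves": [0,0,-6,0,0,-0.02,-1,0,0,-6,0,0,-0.02,-1,0,0,-6,0,0,-0.02,-1,0,0,-6,0,0,-0.02,-1,0,0,-6,0,0,-0.02,-1,0,0,0,0,0,0,-1,0,0,0,0,0,0,-1]
}}

```text
time_s: 21.6
position: [0.5636, 0.0777, 0.0844]
tcp_rot: [[-0.558, 0.83, -0.0], [0.83, 0.558, -0.0], [0.0, -0.0, -1.0]]
force: [0.4, -0.7, -0.7]
opening: 0.583
```

```bash
python3 st.py
```

```text
21.6 [0.5636 0.0777 0.0844] F [ 0.44 -0.72 -0.67] M [-0.023 -0.158 -0.05 ] yaw 123.92 j6 -37.3 op 0.583
```

Request:
{"fn": "send_rows", "kwargs": {
  "moves": [0,0,0,0,0,0.05,-1,0,0,0,0,0,0,-1,0,0,0,0,0,0,-1]
}}

```text
time_s: 21.9
position: [0.5636, 0.0777, 0.085]
tcp_rot: [[-0.556, 0.831, -0.0], [0.831, 0.556, -0.0], [0.0, -0.0, -1.0]]
force: [-0.1, -0.2, -1.9]
opening: 0.58
```

Request:
{"fn": "send_rows", "kwargs": {
  "moves": [0,0,0,0,0,0.03,-1,0,0,0,0,0,0,-1,0,0,0,0,0,0,-1]
}}

```text
time_s: 22.2
position: [0.5636, 0.0777, 0.0853]
tcp_rot: [[-0.556, 0.831, -0.0], [0.831, 0.556, -0.0], [0.0, -0.0, -1.0]]
force: [-0.2, -0.1, -1.5]
opening: 0.584
```

Request:
{"fn": "send_rows", "kwargs": {
  "moves": [0,0,0,0,0,0.03,-1,0,0,0,0,0,0,-1,0,0,0,0,0,0,-1]
}}

```text
time_s: 22.5
position: [0.5636, 0.0778, 0.0855]
tcp_rot: [[-0.556, 0.831, -0.0], [0.831, 0.556, 0.0], [0.0, -0.0, -1.0]]
force: [-0.6, -0.3, -0.8]
opening: 0.583
```

Request:
{"fn": "send_rows", "kwargs": {
  "moves": [0,0,0,0,0,0.03,-1,0,0,0,0,0,0,-1,0,0,0,0,0,0,-1]
}}

```text
time_s: 22.8
position: [0.5635, 0.0778, 0.0857]
tcp_rot: [[-0.556, 0.831, -0.0], [0.831, 0.556, 0.0], [0.0, -0.0, -1.0]]
force: [-0.0, 0.1, -2.8]
opening: 0.583
```

Request:
{"fn": "send_rows", "kwargs": {
  "moves": [0,0,0,0,0,0.03,-1,0,0,0,0,0,0,-1,0,0,0,0,0,0,-1]
}}

```text
time_s: 23.1
position: [0.5635, 0.0778, 0.0858]
tcp_rot: [[-0.556, 0.831, -0.001], [0.831, 0.556, 0.0], [0.0, -0.0, -1.0]]
force: [-0.1, 1.2, -7.2]
opening: 0.581
```

The lugs are engaged: there is a floor at 86.2 mm, and after 60° of turn a roof at about 85.7 mm. I'll back off slightly and keep turning.

Request:
{"fn": "send_rows", "kwargs": {
  "moves": [0,0,0,0,0,-0.05,-1,0,0,-6,0,0,-0.02,-1,0,0,-6,0,0,-0.02,-1,0,0,-6,0,0,-0.02,-1,0,0,-6,0,0,-0.02,-1,0,0,-6,0,0,-0.02,-1,0,0,0,0,0,0,-1,0,0,0,0,0,0,-1]
}}

```text
time_s: 23.9
position: [0.5632, 0.0776, 0.0847]
tcp_rot: [[-0.068, 0.998, -0.001], [0.998, 0.068, -0.0], [-0.0, -0.001, -1.0]]
force: [0.1, -1.0, -3.5]
opening: 0.581
```

```bash
python3 st.py
```

```text
23.9 [0.5632 0.0776 0.0847] F [ 0.14 -0.97 -3.47] M [-0.176  0.086  0.016] yaw 93.89 j6 -7.3 op 0.581
```

Request:
{"fn": "send_rows", "kwargs": {
  "moves": [0,0,-6,0,0,-0.02,-1,0,0,0,0,0,0,-1,0,0,0,0,0,0,-1]
}}

```text
time_s: 24.2
position: [0.5632, 0.0775, 0.0845]
tcp_rot: [[0.036, 0.999, -0.001], [0.999, -0.036, -0.0], [-0.0, -0.001, -1.0]]
force: [-1.2, -1.5, -4.1]
opening: 0.581
```

```bash
python3 st.py
```

```text
24.2 [0.5632 0.0775 0.0845] F [-1.21 -1.5  -4.06] M [-0.331  0.195  0.001] yaw 87.93 j6 -1.3 op 0.581
```

Request:
{"fn": "send_rows", "kwargs": {
  "moves": [0,0,0,0,0,-0.03,-1,0,0,-6,0,0,-0.02,-1,0,0,-6,0,0,-0.02,-1,0,0,0,0,0,0,-1,0,0,0,0,0,0,-1]
}}

```text
time_s: 24.7
position: [0.5632, 0.0775, 0.084]
tcp_rot: [[0.243, 0.97, -0.001], [0.97, -0.243, -0.0], [-0.001, -0.001, -1.0]]
force: [-3.1, -3.0, 0.8]
opening: 0.585
```

```bash
python3 st.py
```

```text
24.7 [0.5632 0.0775 0.084 ] F [-3.08 -3.05  0.82] M [-0.529  0.523  0.031] yaw 75.93 j6 10.7 op 0.585
```

Request:
{"fn": "send_rows", "kwargs": {
  "moves": [0,0,-4,0,0,-0.013,-1,0,0,0,0,0,0,-1,0,0,0,0,0,0,-1]
}}

```text
time_s: 25.0
position: [0.563, 0.0774, 0.0839]
tcp_rot: [[0.31, 0.951, -0.001], [0.951, -0.31, -0.0], [-0.001, -0.001, -1.0]]
force: [-3.4, -3.3, 1.0]
opening: 0.581
```

```bash
python3 st.py
```

```text
25.0 [0.563  0.0774 0.0839] F [-3.44 -3.28  0.99] M [-0.585  0.605 -0.042] yaw 71.91 j6 14.7 op 0.581
```

Request:
{"fn": "send_rows", "kwargs": {
  "moves": [0,0,-4,0,0,-0.013,-1,0,0,0,0,0,0,-1,0,0,0,0,0,0,-1]
}}

```text
time_s: 25.3
position: [0.5629, 0.0774, 0.0838]
tcp_rot: [[0.376, 0.927, -0.002], [0.927, -0.376, -0.0], [-0.001, -0.001, -1.0]]
force: [-4.5, -3.6, 1.7]
opening: 0.584
```

```bash
python3 st.py
```

```text
25.3 [0.5629 0.0774 0.0838] F [-4.5  -3.6   1.72] M [-0.571  0.599 -0.085] yaw 67.91 j6 18.7 op 0.584
```

Request:
{"fn": "send_rows", "kwargs": {
  "moves": [0,0,0,-0.1,-0.08,0,-1,0,0,0,0,0,0,-1,0,0,0,0,0,0,-1]
}}

```text
time_s: 25.6
position: [0.5628, 0.0772, 0.0837]
tcp_rot: [[0.378, 0.926, 0.0], [0.926, -0.378, 0.0], [0.001, 0.0, -1.0]]
force: [-2.5, 0.1, 1.5]
opening: 0.583
```

```bash
python3 st.py
```

```text
25.6 [0.5628 0.0772 0.0837] F [-2.48  0.07  1.54] M [-0.072  0.39  -0.014] yaw 67.8 j6 18.7 op 0.583
```

Request:
{"fn": "send_rows", "kwargs": {
  "moves": [0,0,0,0,0,0,-1]
}}

```text
time_s: 25.7
position: [0.5628, 0.0772, 0.0837]
tcp_rot: [[0.378, 0.926, 0.0], [0.926, -0.378, 0.0], [0.0, 0.0, -1.0]]
force: [-2.6, 0.4, 2.1]
opening: 0.583
```

```bash
python3 st.py
```

```text
25.7 [0.5628 0.0772 0.0837] F [-2.59  0.38  2.12] M [-0.045  0.39  -0.037] yaw 67.79 j6 18.7 op 0.583
```

Request:
{"fn": "send_rows", "kwargs": {
  "moves": [0,0,0,-0.06,0,0,-1,0,0,0,0,0,0,-1,0,0,0,0,0,0,-1]
}}

```text
time_s: 26.0
position: [0.5627, 0.0772, 0.0837]
tcp_rot: [[0.379, 0.926, 0.001], [0.926, -0.379, 0.0], [0.001, 0.001, -1.0]]
force: [-1.4, 2.1, 1.0]
opening: 0.579
```

```bash
python3 st.py
```

```text
26.0 [0.5627 0.0772 0.0837] F [-1.35  2.07  1.04] M [0.175 0.123 0.046] yaw 67.76 j6 18.7 op 0.579
```

Request:
{"fn": "send_rows", "kwargs": {
  "moves": [0,0,-3,0,0,0,-1,0,0,0,0,0,0,-1,0,0,0,0,0,0,-1]
}}

```text
time_s: 26.3
position: [0.5625, 0.077, 0.0837]
tcp_rot: [[0.426, 0.905, 0.001], [0.905, -0.426, 0.0], [0.001, 0.001, -1.0]]
force: [-1.1, 0.6, 2.7]
opening: 0.581
```

```bash
python3 st.py
```

```text
26.3 [0.5625 0.077  0.0837] F [-1.11  0.56  2.72] M [ 0.124  0.13  -0.009] yaw 64.8 j6 21.7 op 0.581
```

Request:
{"fn": "send_rows", "kwargs": {
  "moves": [0,0,0,0,0,0,-1]
}}

```text
time_s: 26.4
position: [0.5624, 0.077, 0.0837]
tcp_rot: [[0.426, 0.905, 0.001], [0.905, -0.426, 0.0], [0.001, 0.001, -1.0]]
force: [-0.7, 0.5, 3.3]
opening: 0.584
```

```bash
python3 st.py
```

```text
26.4 [0.5624 0.077  0.0837] F [-0.66  0.54  3.31] M [ 0.137  0.121 -0.055] yaw 64.78 j6 21.7 op 0.584
```

Request:
{"fn": "send_rows", "kwargs": {
  "moves": [0,0,-4,0,0,0,-1,0,0,0,0,0,0,-1,0,0,0,0,0,0,-1]
}}

```text
time_s: 26.7
position: [0.5623, 0.0769, 0.0837]
tcp_rot: [[0.487, 0.873, 0.0], [0.873, -0.487, -0.0], [0.0, 0.0, -1.0]]
force: [-1.8, 0.4, 3.1]
opening: 0.583
```

```bash
python3 st.py
```

```text
26.7 [0.5623 0.0769 0.0837] F [-1.79  0.37  3.12] M [ 0.084  0.182 -0.062] yaw 60.83 j6 25.7 op 0.583
```

Request:
{"fn": "send_rows", "kwargs": {
  "moves": [0,0,-4,0,0,0,-1,0,0,0,0,0,0,-1,0,0,0,0,0,0,-1]
}}

```text
time_s: 27.0
position: [0.5621, 0.0769, 0.0836]
tcp_rot: [[0.547, 0.837, 0.0], [0.837, -0.547, -0.0], [0.0, 0.0, -1.0]]
force: [-1.2, -0.5, 3.8]
opening: 0.584
```

```bash
python3 st.py
```

```text
27.0 [0.5621 0.0769 0.0836] F [-1.17 -0.49  3.83] M [-0.023  0.293 -0.031] yaw 56.86 j6 29.6 op 0.584
```

Request:
{"fn": "send_rows", "kwargs": {
  "moves": [0,0,0,0,0,0,-1]
}}

```text
time_s: 27.1
position: [0.5621, 0.0768, 0.0836]
tcp_rot: [[0.547, 0.837, 0.0], [0.837, -0.547, -0.0], [0.0, 0.0, -1.0]]
force: [-1.8, -0.3, 2.6]
opening: 0.582
```

```bash
python3 st.py
```

```text
27.1 [0.5621 0.0768 0.0836] F [-1.81 -0.33  2.56] M [-0.02   0.246 -0.022] yaw 56.83 j6 29.7 op 0.582
```

Request:
{"fn": "send_rows", "kwargs": {
  "moves": [0,0,-3,0,0,0,-1,0,0,0,0,0,0,-1,0,0,0,0,0,0,-1]
}}

```text
time_s: 27.4
position: [0.562, 0.0769, 0.0836]
tcp_rot: [[0.59, 0.807, -0.0], [0.807, -0.59, -0.0], [-0.0, 0.0, -1.0]]
force: [-1.7, -0.6, 4.1]
opening: 0.58
```

```bash
python3 st.py
```

```text
27.4 [0.562  0.0769 0.0836] F [-1.72 -0.61  4.11] M [-0.036  0.293  0.084] yaw 53.85 j6 32.7 op 0.58
```

Request:
{"fn": "send_rows", "kwargs": {
  "moves": [0,0,-3,0,0,0,-1,0,0,0,0,0,0,-1,0,0,0,0,0,0,-1]
}}

```text
time_s: 27.7
position: [0.562, 0.0769, 0.0835]
tcp_rot: [[0.631, 0.775, -0.0], [0.775, -0.631, -0.0], [-0.0, -0.0, -1.0]]
force: [-1.3, -0.7, 3.2]
opening: 0.583
```

```bash
python3 st.py
```

```text
27.7 [0.562  0.0769 0.0835] F [-1.3  -0.69  3.23] M [-0.094  0.273  0.135] yaw 50.85 j6 35.7 op 0.583
```

Request:
{"fn": "send_rows", "kwargs": {
  "moves": [0,0,0,0,0,0,-1]
}}

```text
time_s: 27.8
position: [0.562, 0.0769, 0.0835]
tcp_rot: [[0.632, 0.775, -0.0], [0.775, -0.632, -0.0], [-0.0, -0.0, -1.0]]
force: [-1.5, -0.3, 3.9]
opening: 0.58
```

```bash
python3 st.py;python3 look.py c8 scene:.5623,.078,.105:30 scene:.5623,.078,.085:15
```

```text
27.8 [0.562  0.0769 0.0835] F [-1.53 -0.32  3.89] M [-0.028  0.329  0.129] yaw 50.82 j6 35.7 op 0.58
scene crop origin 330 180 scale 6.666666666666667
scene crop origin 345 202 scale 13.333333333333334
```

View pics/c8.png

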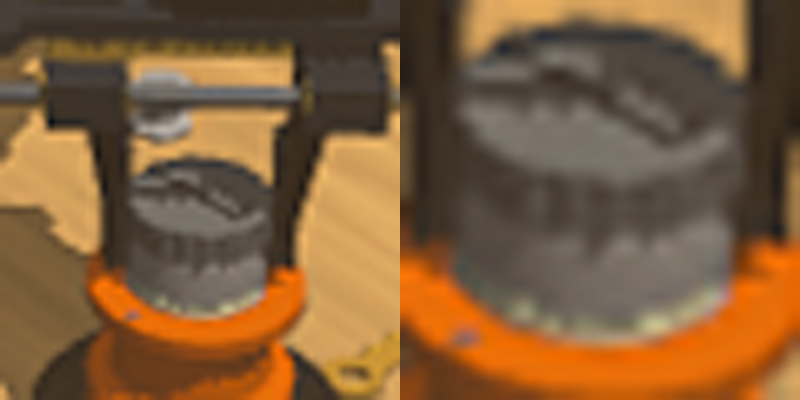

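Request:
{"fn": "send_rows", "kwargs": {
  "moves": [0,0,0,0,0,0,-1]
}}

```text
time_s: 28.0
position: [0.562, 0.0769, 0.0835]
tcp_rot: [[0.632, 0.775, -0.0], [0.775, -0.632, -0.0], [-0.0, -0.0, -1.0]]
force: [-2.0, -0.3, 3.6]
opening: 0.584
```

```bash
python3 st.py
```

```text
28.0 [0.562  0.0769 0.0835] F [-2.01 -0.34  3.62] M [-0.093  0.303  0.18 ] yaw 50.79 j6 35.7 op 0.584
```

Request:
{"fn": "send_rows", "kwargs": {
  "moves": [0,0,0,0,0,0,-1]
}}

```text
time_s: 28.1
position: [0.562, 0.0769, 0.0835]
tcp_rot: [[0.632, 0.775, -0.0], [0.775, -0.632, -0.0], [-0.0, -0.0, -1.0]]
force: [-3.2, -0.5, 3.0]
opening: 0.583
```

```bash
python3 st.py
```

```text
28.1 [0.562  0.0769 0.0835] F [-3.2  -0.46  3.  ] M [-0.104  0.278  0.205] yaw 50.78 j6 35.7 op 0.583
```

Request:
{"fn": "send_rows", "kwargs": {
  "moves": [0,0,0,0,0,0,-1]
}}

```text
time_s: 28.2
position: [0.562, 0.0769, 0.0835]
tcp_rot: [[0.632, 0.775, -0.0], [0.775, -0.632, -0.0], [-0.0, -0.0, -1.0]]
force: [-1.8, 0.3, 3.6]
opening: 0.584
```

```bash
python3 st.py
```

```text
28.2 [0.562  0.0769 0.0835] F [-1.75  0.3   3.62] M [-0.125  0.351  0.144] yaw 50.77 j6 35.7 op 0.584
```

Request:
{"fn": "send_rows", "kwargs": {
  "moves": [0,0,0,0,0,0,-1]
}}

```text
time_s: 28.3
position: [0.562, 0.0769, 0.0835]
tcp_rot: [[0.632, 0.775, -0.0], [0.775, -0.632, -0.0], [-0.0, -0.0, -1.0]]
force: [-2.3, -1.8, 3.7]
opening: 0.583
```

```bash
python3 st.py
```

```text
28.3 [0.562  0.0769 0.0835] F [-2.31 -1.82  3.66] M [-0.048  0.347  0.116] yaw 50.77 j6 35.7 op 0.583
```

The moment rose from about -0.02 to +0.15 N m over the last 6° of turn. By angle, that puts the clamp at about 16–24 N, which is snug. Releasing and lifting straight up.

Request:
{"fn": "send_rows", "kwargs": {
  "moves": [0,0,0,0,0,0,0.7,0,0,0,0,0,0,0.7,0,0,0,0,0,0,0.7,0,0,0,0,0,0,0.7,0,0,0,0,0,1,0.7,0,0,0,0,0,2,0.7,0,0,0,0,0,3,0.7,0,0,0,0,0,3,0.7,0,0,0,-2,0,3,0.7,0,0,0,-3,-3,1,0.7,0,0,0,-2,-4,0,0.7,0,0,0,-2,-4,0,0.7,0,0,0,0,-4,0,0.7,0,0,0,0,-4,0,0.7,0,0,0,0,0,0,0.7,0,0,0,0,0,0,0.7]
}}

```text
time_s: 29.9
position: [0.472, -0.1137, 0.214]
tcp_rot: [[0.635, 0.773, 0.001], [0.773, -0.635, 0.0], [0.001, 0.0, -1.0]]
force: [0.6, -0.1, 0.7]
opening: 0.848
```

```bash
python3 st.py;python3 look.py c9 scene:.5623,.078,.09:20 top:.5623,.078,.09:22; python3 -c "
from h import *
c=capture('scene');save(c,'sceneE');c=capture('top');save(c,'topE')"
```

```text
29.9 [ 0.472  -0.1137  0.214 ] F [ 0.62 -0.09  0.72] M [ 0.001  0.017 -0.005] yaw 50.61 j6 12.6 op 0.848
scene crop origin 340 196 scale 10.0
top crop origin 258 186 scale 9.090909090909092
```

View pics/c9.png

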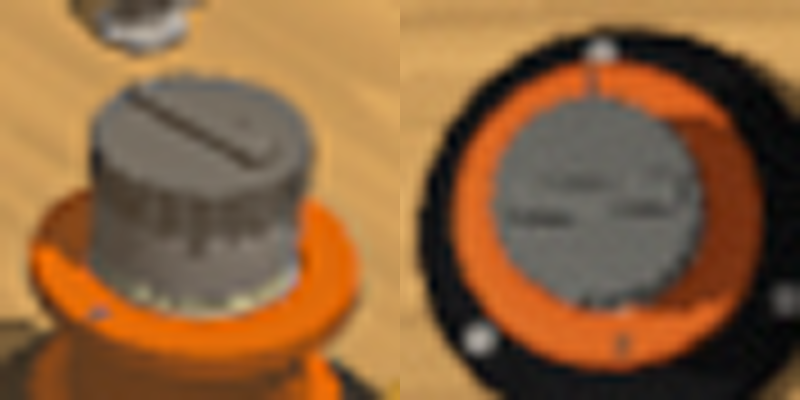

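View pics/topE.png

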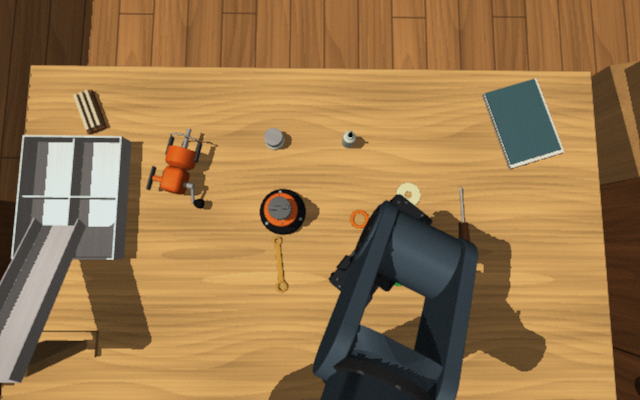

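```bash
python3 - <<'E'
from h import *; import pickle
c=pickle.load(open('c9_scene.pkl','rb'))
a,b=[ray(c,(340+u/10-.5,196+v/10-.5),.112) for u,v in((128,92),(258,165))]
d=b-a; print(np.degrees(np.arctan2(d[1],d[0])),np.linalg.norm(d),(a+b)/2)
# cap top rim height check: near/far of top face
c0=np.array([.562,.078]);dd=np.array([.7065,.7077])
for zt in(.108,.110,.112): print(zt,[(proj(c,np.r_[c0+s*.026*dd,zt])-[339.5,195.5])*10 for s in(1,-1)])
E
```

```text
94.19612708441785 0.04194118869758374 [0.56627307 0.0773073  0.112     ]
0.108 [array([202.41999505, 198.76695963]), array([210.72425871,  78.3952329 ])]
0.11 [array([202.91539229, 191.61737195]), array([211.20897135,  71.39938708])]
0.112 [array([203.41168934, 184.45479817]), array([211.69453248,  64.39129514])]
```

```bash
python3 -c "
from rig import *
print(hand_in())"
```

```text
the job is handed in; nothing more can be done
None
```

The small cream washer is in the spool's well, and the grey cap is screwed down on it and released. I handed in with the arm clear of everything, at about 30 s of the 72 s. Hand-in gives no verdict.

**Washer:** it went over the sleeve with no contact force. After release, both cameras showed it lying flat in the well.

**Cap:** the lugs dropped into the thread and engaged. I confirmed this by lifting the cap slightly and feeling the thread hold it. I turned it about 133° clockwise from the drop. Sideways force reached about 6 N on the way because the cap sat slightly off-centre in the grip; I shifted the hand to relieve it.

**Tightness:** this is the least certain part, because the clamp force is inferred and not measured.
- **By turn angle:** the hand felt nothing until the last 6°, which puts the clamp at about 16–24 N, inside the snug range.
- **By moment:** the hand at rest felt about 0.15–0.17 N m more than in free turning, above the stated 0.1. If torque scales with clamp force, it could be as high as about 37 N: above snug, but under the 40 N crush limit.
- I went by the angle figure and did not re-grip the cap to test it.

**Last checks:** the cap sits level on the washer. The rib measured 94° against 98.6° expected from the hand's turn, which is within picture accuracy and shows no unscrewing. In the last top view the things I could see stood where they began. The arm hid the roller housing, most of the green ring and the screwdriver handle.

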